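Ready the coin tin at the bottle-refund table

ROBOT

A 6-joint arm with a two-finger parallel gripper is mounted at the origin on the work surface. World frame = base frame: x ahead of the robot, y to its left, z up, the work surface at z = 0. Lengths are in m, angles in rad, forces in N, time in s.
With the tool pointing down it reaches from about 0.4 to 0.925 m from the base axis. Payload 12.5 kg.
Tool frame: the origin (TCP) lies on the centre line of the jaws, within the pads' length; the fingertips stand 14 mm ahead of it and the grasp point (between the pads) lies 5 mm behind it (ctrl.nose_length is the y of the fingertips in the tool frame, in m); y points along the fingers, x is the direction in which the jaws open and shut, and the axes are right-handed (so a half turn about y gives the same grasp; the last joint's range is limited). The gripper opens to 95 mm and grips with 3 to 60 N. Pads are 20 mm wide; open, the fingers measure 119 mm over their backs; the gripper's body (75 mm by 180 mm) begins 59 mm behind the grasp point.
Start: joints at [-1.24, 0.491, 1.559, -0, 1.092, -0.106], TCP at [0.264, -0.566, 0.229] pointing down, gripper open.
Joint ranges: [-3.1, 3.1], [-0.84, 2.19], [0.05, 2.79], [-1.13, 4.28], [0.06, 2.93], [-2.69, 2.69]. Speed limits (rad/s): [2.22, 2.22, 2.79, 3.14, 3.14, 3.14].

INTERFACE

Orientations are given as a unit quaternion [w, x, y, z].
In Python, from rig import ctrl gives the robot as it stands.
- The arm moves only by the shell command python3 -m creep 'ROWS' [FORCE]. ROWS is JSON, a list that holds one entry, the list of rows, each a list of 7 numbers: the turn, a rotation vector about the tool's x, y, z normalised to -1 to 1, where 1 is pi rad, then the shift along the tool's x, y, z normalised to -1 to 1, where 1 is 150 mm, then the finger opening in mm, from 0 to 95.1. In form: [[[ax, ay, az, x, y, z, hand], ...]]. A call has 1 to 5 rows; each row is the pose to reach, as a shift and turn from the pose measured when the call began, along the tool's axes at that moment, turning the shorter way round; what a row does not reach only later rows make up. A row lasts 1/8 s, in which the tool goes at most 62.5 mm and 10.7 degrees, less where a joint would pass 70% of its speed; a pose out of reach is approached as far as the arm can. A call with a number of a shift or a turn outside -1 to 1 is refused whole. A call with a gripper value outside its range is refused whole. The fingers move at their own pace and stop on an object; FORCE is the grip in N (left out, the last holds). Time passes only in rows, so rows that repeat a pose let the fingers close. It gives the time, the measured TCP pose, the force and the opening at its end, in the units of the state.
- ctrl.get_obs(): the state, without advancing time (a new reading comes with each control period).
- ctrl.read_camera(name): name is "scene" or "top" or "wrist"; returns the picture (480x640x3 uint8, blue, green, red); there is no depth.
- ctrl.get_calibration(name): a dict with "mtx" (3x3 intrinsics, pixels), "R" (3x3) and "t" (3): a world point X has camera coordinates R X + t. Camera axes: x right, y down, z forward; pixel columns grow to the right and rows downward; lengths in m; the calibration is good to about 2 mm. The wrist camera is an equidistant fisheye: a pixel r from the principal point sees the ray r / f radians off the axis. A picture is of the moment at which its call begins: read the wrist's pose just before it. get_calibration takes no time and is no camera call; for the wrist camera it gives the pose at the moment of the call.
- ctrl.finish_job(): hands the job in, once; it reports no verdict.
The state is a dict: "t": time; "qpos": joint angles; "qvel": joint speeds; "tau": joint torques, N m; "tcp_pos": TCP position; "ee_rot": TCP orientation; "wrist_force": force on the tool from outside, world axes, zero at the start; "wrist_torque": the same for the moment, N m; "gripper_width": finger opening in m.
Only numpy, scipy, OpenCV 4.12 (cv2) and the standard library are available. Lean on these libraries where they do the work, as an engineer would, in place of code of your own. Each camera call takes 0.05 s, during which the arm holds its last target.

TASK

Get the coin tin ready for paying in: take the orange divider from its wooden stand, guide it all the way down into the guide channel inside the blue tin and let it go there; then carry the nested pair of lids by the inner lid's black knob, lower it, still nested, onto the tin until the inner lid sits fully home, and let go. Then take the green outer lid by its metal collar and lift it alone, level, leaving the inner lid seated in the tin with its coin slots uncovered, and finish holding the outer lid in the gripper at least 10 cm above where it sat. Do not let the divider or the lids drop into the tin, keep the lids together until the inner one is home, and leave the other things on the table alone.

Things in the scene. Friction and masses are not known exactly. Their poses are not given: they have to be found in the camera images.
- tin: Round blue open coin tin on a round wooden foot fixed to the table. Origin: centre of the foot's underside, on the table; z up. Foot 160 mm across, 12 mm high. Tin 132 mm across outside, bore 124 mm; inner floor 16 mm, rim 95 mm above the origin. Yaw varies; half a turn makes no difference.
- channel (a point): Mouth of the guide channel inside the tin: on its axis, 74 mm above the tin's origin. Steel ribs 44 to 60 mm either side along the tin's y axis hold the divider's ends in a slot 10 mm wide in x, down to the floor; the top 10 mm flares to about 20 mm. The rest of the tin is empty: fingers fit beside the divider if not opened beyond some 80 mm over their backs.
- tin_rim (a point): Centre of the tin's open mouth, level with the rim, 95 mm above the tin's origin.
- stand: Dark wooden stand, 60 (x) x 144 (y) x 24 mm, fixed to the table, holding the divider upright in a loose slot along its y axis. Origin: centre of its underside. It is left or right of the tin, the lids on the other side.
- divider: Flat orange panel: 8 mm thick (x), 116 wide (y), 58 high (z), 55 g. Origin: centre of its lower edge, at the start 6 mm above the table; its upper 40 mm stick out of the stand. Fully down in the tin its origin is 16 mm above the tin's origin (top 21 mm below the rim), its x axis along the tin's x, either way round; play 1 mm each side in thickness, 4 mm each end.
- divider_grip (a point): Point in the middle of the divider, 44 mm above its lower edge (14 mm below its top edge): pinch it here from above, across the 8 mm thickness.
- inner_lid: Inner lid, 200 g: yellow disc 140 mm across, 5 thick, with coin slots; under it a plug 12 deep (119 across, tapering to 108) that centres in the tin's bore; on it an upright round black knob. Origin: centre of the plug's underside; disc top at 17 mm, knob top at 86. It starts on the table, the outer lid nested on it. Home, its disc rests on the rim, origin 83 mm above the tin's. Any yaw will do.
- knob (a point): Point on the knob's axis, 73 mm above the inner lid's origin and 22 mm above the collar's top: the place to pinch the knob (22 mm across) from above. Lifting here carries both lids.
- outer_lid: Outer lid, 170 g: green cap 152 mm across resting on the inner lid's disc, skirt around the disc with 2.5 mm play. Plate 4 thick, skirt to 14 mm below it; in the centre an upright round metal collar 30 high. Origin: centre of the plate's underside, 17 mm above the inner lid's origin while nested; collar top at 34 mm. The knob sticks 35 mm out of the collar: lift straight up 75 mm to clear it.
- collar (a point): Point on the collar's axis, 26 mm above the outer lid's origin: pinch the collar (44 mm outside, 32 mm inside) here from above, the knob standing up 43 mm above this point between the fingers.
- calculator: Bystander, to be left alone: grey desk calculator, 80 x 130 x 14 mm, lying flat near the robot. Origin: centre of its underside.
- coins: Bystander, to be left alone: small stack of coins, 26 mm across, 13 mm high. Origin: centre of its underside.
- notebook: Bystander, to be left alone: blue-covered notebook, 105 x 148 x 14 mm, lying flat. Origin: centre of its underside.
- pen_cup: Bystander, to be left alone: white cup with pens, 72 mm across, 95 mm high, pens to 140 mm. Origin: centre of its underside.
- bottle_a: Bystander, to be left alone: filled plastic drinks bottle, standing, 66 mm across, 220 mm high, blue cap. Origin: centre of its underside.
- bottle_b: Bystander, to be left alone: filled plastic drinks bottle, standing, 66 mm across, 220 mm high, red cap. Origin: centre of its underside.
- stamp_pad: Bystander, to be left alone: flat dark stamp pad, 100 x 70 x 16 mm. Origin: centre of its underside.

How it is judged:
By the outcome, as a careful person would: the job done as asked, in the order asked, and still so for the second after the job is handed in, while the arm keeps its last pose, push and grip.
It also fails if it takes over 72 s, if anything falls off the work surface, if the arm or the gripper's body presses on something with over 40 N, if the wrist force passes 120 N, or if a joint passes its speed limit or range.

## Working session

There is one attempt and no reset: what is moved stays moved. The work goes in short steps, Python scripts to look and compute and a shell command to move; the robot and the scene stay as the last step left them, time stands still between calls to the robot, and variables do not carry over. Pictures are saved under pics/ and viewed, and the job is handed in when it is done.

```bash
ls -la; mkdir -p pics
python3 - <<'E'
from rig import ctrl
import cv2
print(ctrl.get_obs()); print(ctrl.nose_length)
for n in ["scene","top"]:
    cv2.imwrite(f"pics/{n}0.png",ctrl.read_camera(n)); c=ctrl.get_calibration(n); print(n,c)
E
```

```text
total 12
drwxr-xr-x  3 agent agent 4096 Dec  7 02:55 .
drwxr-xr-x 23 root  root  4096 Dec  7 02:55 ..
drwxr-xr-x  2 agent agent 4096 Dec  7 02:55 pics
{'t': 0.0, 'qpos': array([-1.23961361e+00,  4.91543288e-01,  1.55944622e+00, -1.05994693e-05,
        1.09169798e+00, -1.05604381e-01]), 'qvel': array([-0.00024135, -0.00023473,  0.00022313, -0.00134575,  0.00065775,
        0.0001924 ]), 'tau': array([-1.37470306e-03, -6.12649655e+01, -2.58181626e+01,  6.91825664e-02,
        4.81887453e-02, -8.40079042e-05]), 'tcp_pos': array([ 0.26433561, -0.56609872,  0.22807296]), 'ee_rot': array([ 0.59669359, -0.59621646,  0.38009591, -0.37948622]), 'wrist_force': array([-0.96491814,  0.44517197, -0.37585191]), 'wrist_torque': array([-0.01194132, -0.01725564,  0.01504469]), 'gripper_width': 0.09509323468438456}
0.014
scene {'mtx': array([[462.75228075,   0.        , 321.10011626],
       [  0.        , 462.75228075, 239.52621389],
       [  0.        ,   0.        ,   1.        ]]), 'R': array([[-0.07094653,  0.99744185, -0.00873791],
       [ 0.54786799,  0.03164569, -0.83596604],
       [-0.83355099, -0.06409611, -0.54871161]]), 't': array([ 0.03499677, -0.20136124,  1.45763963])}
top {'mtx': array([[442.52959117,   0.        , 311.46641205],
       [  0.        , 442.52959117, 235.11494412],
       [  0.        ,   0.        ,   1.        ]]), 'R': array([[-0.02288218, -0.99966308,  0.01225322],
       [-0.9967757 ,  0.02186981, -0.07720046],
       [ 0.07690648, -0.01398022, -0.99694029]]), 't': array([-0.00807515,  0.53555262,  1.20062319])}
```

View pics/scene0.png

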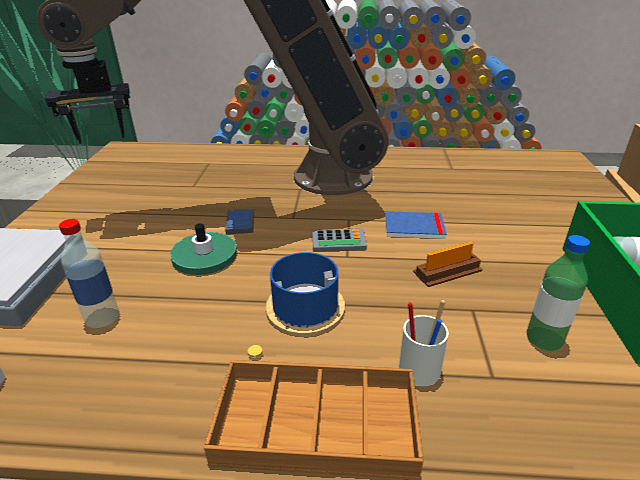

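View pics/top0.png

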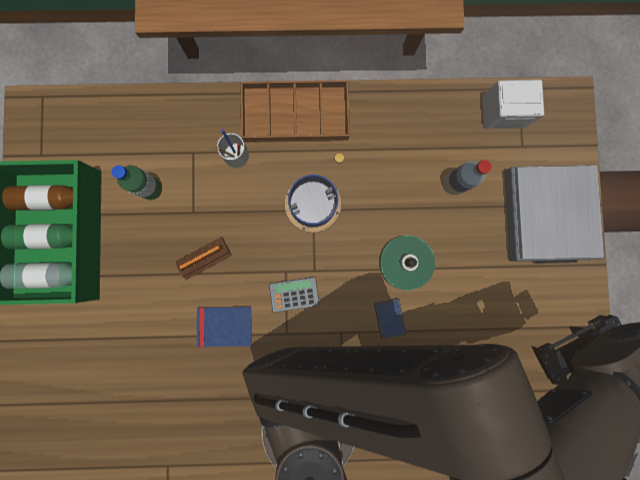

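The top view shows the tin at about (313,203), the divider in its stand at (204,257) and the nested lids at (408,262). In the scene view these are at (305,290), (450,258) and (203,250). Next I'll measure all three from segmented pixels.

```bash
cat > h.py <<'E'
import numpy as np, cv2
from rig import ctrl
from scipy.spatial.transform import Rotation as Rn
def cal(n): return ctrl.get_calibration(n)
def ray(c,uv,fish=False):
    uv=np.atleast_2d(np.asarray(uv,float)); K=c['mtx']
    p=(uv-[K[0,2],K[1,2]])/[K[0,0],K[1,1]]
    if fish:
        r=np.linalg.norm(p,axis=1,keepdims=True)+1e-12
        d=np.hstack([p/r*np.sin(r),np.cos(r)])
    else: d=np.hstack([p,np.ones((len(p),1))])
    return -c['R'].T@c['t'], d@c['R']
def onz(c,uv,z,fish=False):
    o,d=ray(c,uv,fish); s=(z-o[2])/d[:,2]; return o+d*s[:,None]
def proj(c,X,fish=False):
    X=np.atleast_2d(X); p=X@c['R'].T+c['t']; K=c['mtx']
    if fish:
        rr=np.hypot(p[:,0],p[:,1]); th=np.arctan2(rr,p[:,2]); q=p[:,:2]/(rr[:,None]+1e-12)*th[:,None]
    else: q=p[:,:2]/p[:,2:]
    return q*[K[0,0],K[1,1]]+[K[0,2],K[1,2]]
def R_tool():
    o=ctrl.get_obs(); q=o['ee_rot']; return Rn.from_quat([q[1],q[2],q[3],q[0]]),o['tcp_pos'],o
def rows(target,xdir=None,down=True):
    """shift/turn numbers from the present pose to TCP target, jaws x along xdir (horizontal), tool down"""
    R,p,o=R_tool()
    v=R.inv().apply(np.asarray(target)-p)/0.15
    if xdir is None: Rt=R; 
    x=np.array(xdir if xdir is not None else R.as_matrix()[:,0],float); x[2]=0; x/=np.linalg.norm(x)
    best=None
    for s in (1,-1):
        X=s*x; Y=np.array([0,0,-1.]); Z=np.cross(X,Y)
        M=Rn.from_matrix(np.c_[X,Y,Z]); a=(R.inv()*M).as_rotvec()/np.pi
        print('turn',np.round(a,4),'shift',np.round(v,4),'deg %.1f'%(np.linalg.norm(a)*180))
    print('q6 %.3f  tcp %s t %.2f w %.1fmm F %s'%(o['qpos'][5],np.round(p,4),o['t'],o['gripper_width']*1e3,np.round(o['wrist_force'],1)))
E
python3 - <<'E'
from h import *
im=cv2.imread('pics/top0.png'); hsv=cv2.cvtColor(im,cv2.COLOR_BGR2HSV); c=cal('top')
def show(name,x0,y0,x1,y1,f,src=im): return cv2.resize(src[y0:y1,x0:x1],None,fx=f,fy=f,interpolation=cv2.INTER_NEAREST)
a=show('',170,225,240,285,8); cv2.imwrite('pics/div_top.png',a)
a=show('',275,165,350,240,8); cv2.imwrite('pics/tin_top.png',a)
a=show('',370,225,445,300,8); cv2.imwrite('pics/lid_top.png',a)
print(hsv[257,204],hsv[180,313],hsv[245,395])
m=(cv2.inRange(hsv,(5,170,140),(18,255,255))); m[:, :170]=0; m[:,240:]=0; m[:225]=0; m[285:]=0
pts=np.argwhere(m)[:,::-1]; print('orange',len(pts),cv2.minAreaRect(pts.astype(np.float32)))
m=cv2.inRange(hsv,(65,80,30),(95,255,255)); m[:, :370]=0; m[:,445:]=0; m[:225]=0; m[300:]=0
pts=cv2.convexHull(np.argwhere(m)[:,::-1].astype(np.float32)); e=cv2.fitEllipse(pts); print('green',e, onz(c,e[0],.021))
m=cv2.inRange(hsv,(105,150,20),(128,255,255)); m[:, :270]=0; m[:,360:]=0; m[:160]=0; m[240:]=0
pts=cv2.convexHull(np.argwhere(m)[:,::-1].astype(np.float32)); e=cv2.fitEllipse(pts); print('blue',e, onz(c,e[0],.095))
E
```

```text
[ 12 167  78] [124  35  58] [ 72  83 105]
orange 119 ((198.947998046875, 256.9028625488281), (2.9907355308532715, 43.88510513305664), 61.821407318115234)
green ((406.8385925292969, 262.36920166015625), (53.211952209472656, 54.21257019042969), 102.17036437988281) [[ 0.45420508 -0.28092179  0.021     ]]Traceback (most recent call last):
  File "<stdin>", line 13, in <module>
cv2.error: OpenCV(4.12.0) /io/opencv/modules/imgproc/src/shapedescr.cpp:361: error: (-201:Incorrect size of input array) There should be at least 5 points to fit the ellipse in function 'fitEllipseNoDirect'
```

View pics/div_top.png

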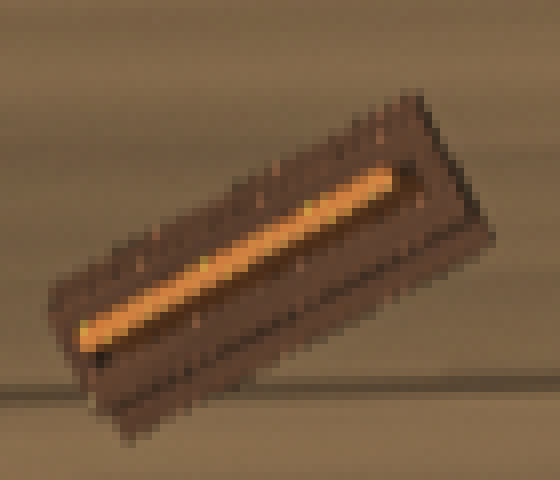

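View pics/tin_top.png

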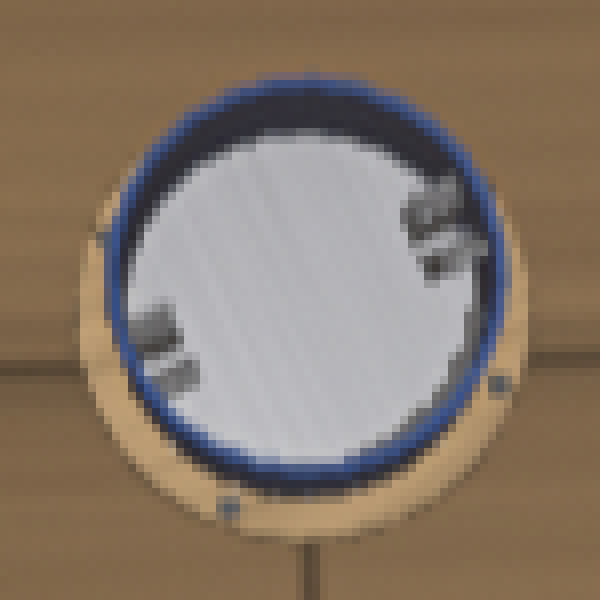

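View pics/lid_top.png

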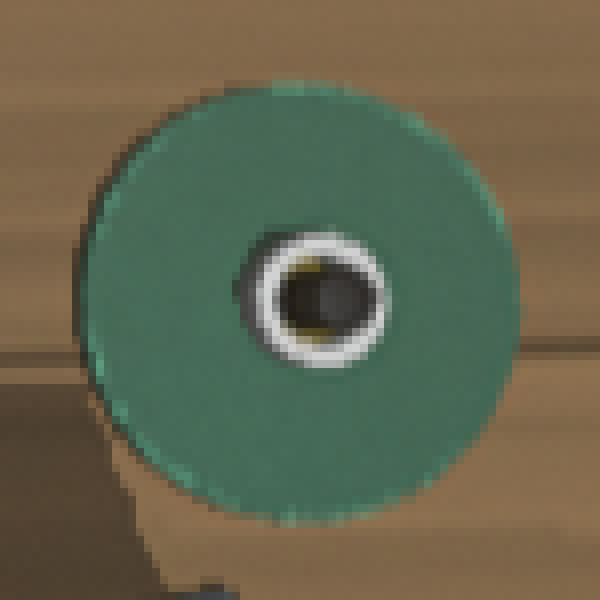

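The crops are clear. The divider's top edge runs from about crop (80,340) to (395,178). The rim is a bright blue ring, and the tin's ribs are at crop (165,345) and (445,230). The collar is at (322,300), with the knob inside it. Next I'll compute coarse poses.

Run:
```python
from h import *
im=cv2.imread('pics/top0.png'); hsv=cv2.cvtColor(im,cv2.COLOR_BGR2HSV); c=cal('top')
m=cv2.inRange(hsv,(100,130,80),(125,255,255)); m[:, :270]=0; m[:,360:]=0; m[:160]=0; m[240:]=0
P=np.argwhere(m)[:,::-1].astype(float); W=onz(c,P,.095)[:,:2]
A=np.c_[2*W,np.ones(len(W))]
from scipy.optimize import least_squares
f=least_squares(lambda p:np.hypot(W[:,0]-p[0],W[:,1]-p[1])-p[2],[*W.mean(0),.064],loss='soft_l1',f_scale=.002); print('tin',len(W),f.x, 'res',np.std(f.fun))
cr=lambda x,y,x0,y0:[x0+x/8-.5,y0+y/8-.5]
D=onz(c,[cr(82,340,170,225),cr(394,178,170,225)],.064); print('div ends',D,'mid',D.mean(0)[:2],'len',np.linalg.norm(D[0]-D[1]),'ang',np.degrees(np.arctan2(*(D[1]-D[0])[1::-1])))
print('collar',onz(c,cr(322,300,370,225),.051),'knobtop',onz(c,cr(348,299,370,225),.086))
# ribs tops at z .074 slot centre
r=onz(c,[cr(172,350,275,165),cr(440,233,275,165)],.074);print('ribs',r,np.degrees(np.arctan2(*(r[1]-r[0])[1::-1])))
s=cal('scene'); print('scene proj tin rim',proj(s,[*f.x[:2],.095]),'div',proj(s,[*D.mean(0)[:2],.064]))
w=cal('wrist');print(w); R,p,o=R_tool(); print(R.as_matrix(), R.inv().apply(-w['R'].T@w['t']-p), w['R']@R.as_matrix())
```

```text
tin 71 [ 0.6230061  -0.02484413  0.06327921] res 0.0007270331362302253
div ends [[0.45519258 0.32981937 0.064     ]
 [0.50637624 0.22687342 0.064     ]] mid [0.48078441 0.2783464 ] len 0.11496797927652992 ang -63.56391470907058
collar [[ 0.4546986  -0.28195183  0.051     ]] knobtop [[ 0.45443623 -0.28223746  0.086     ]]
ribs [[ 0.60343214  0.02002606  0.074     ]
 [ 0.64073955 -0.06982174  0.074     ]] -67.45035782642977
scene proj tin rim [[302.9537753  270.67576694]] div [[449.22500746 247.52441675]]
{'mtx': array([[371.64829954,   0.        , 321.57883244],
       [  0.        , 371.64829954, 239.00233108],
       [  0.        ,   0.        ,   1.        ]]), 'R': array([[ 4.22893117e-01, -9.06179499e-01,  3.55638896e-04],
       [-8.68110069e-01, -4.05014369e-01,  2.86963882e-01],
       [-2.59896748e-01, -1.21663784e-01, -9.57941336e-01]]), 't': array([-0.62661682, -0.03310922,  0.39184373])}
[[ 4.23050194e-01 -3.09327050e-04  9.06106196e-01]
 [-9.06105743e-01  9.12031451e-04  4.23050294e-01]
 [-9.57258248e-04 -9.99999536e-01  1.05552065e-04]] [ 0.00154277 -0.15693539  0.08057492] [[ 9.99999123e-01 -1.31291522e-03 -1.73391842e-04]
 [-5.42985928e-04 -2.87064605e-01 -9.57911070e-01]
 [ 1.20788136e-03  9.57910324e-01 -2.87065066e-01]]
```

Coarse poses, in metres:

| Item | Position | Axis angle |
|---|---|---|
| Divider | (0.481, 0.278) | -63.6° |
| Tin | (0.623, -0.025) | slot about -67.5° |
| Lids | (0.4545, -0.282) | – |

I'll swing over to the divider now.

```bash
python3 -m creep '[[[0,-0.06,0,-0.2,-0.15,0.25,95],[0,-0.12,0,-0.4,-0.3,0.5,95],[0,-0.18,0,-0.6,-0.45,0.75,95],[0,-0.24,0,-0.8,-0.5,1,95],[0,-0.24,0,-0.8,-0.5,1,95]]]' 30
python3 -c "
from h import *
rows([0.48,0,0.3],[np.cos(np.radians(0)),0,0]); rows([.481,.278,.25],[.896,.445,0])"
```

```text
t: 0.72
tcp_pos: [0.3506, -0.3918, 0.3041]
ee_rot: [0.695, -0.695, 0.132, -0.132]
wrist_force: [1.0, -0.2, -0.2]
gripper_width: 0.095
turn [-1.000e-04 -1.194e-01  1.000e-04] shift [-0.1539  0.0285  2.7465] deg 21.5
turn [-2.000e-04  8.806e-01 -2.000e-04] shift [-0.1539  0.0285  2.7465] deg 158.5
q6 -0.592  tcp [ 0.3506 -0.3918  0.3041] t 0.72 w 95.0mm F [ 1.  -0.2 -0.2]
turn [-1.000e-04 -2.661e-01  1.000e-04] shift [-0.8267  0.3623  4.4733] deg 47.9
turn [-2.000e-04  7.339e-01 -1.000e-04] shift [-0.8267  0.3623  4.4733] deg 132.1
q6 -0.592  tcp [ 0.3506 -0.3918  0.3041] t 0.72 w 95.0mm F [ 1.  -0.2 -0.2]
```

```bash
python3 -m creep '[[[0,-0.05,0,0.1,0,0.4,95],[0,-0.1,0,0.2,0,0.8,95],[0,-0.12,0,0.2,0,1,95]]]'
python3 -m creep '[[[0,0,0,0,0,0.4,95],[0,0,0,0,0,0.8,95],[0,0,0,0,0,1,95]]]'
python3 -m creep '[[[0,-0.04,0,0,0,0.4,95],[0,-0.08,0,0,0,0.8,95],[0,-0.1,0,0,0,1,95]]]'
python3 -c "
from h import *
rows([.481,.278,.25],[.896,.445,0])"
```

```text
t: 1.1
tcp_pos: [0.4345, -0.2619, 0.3037]
ee_rot: [0.707, -0.707, -0.002, 0.002]
wrist_force: [0.7, -0.3, -0.2]
gripper_width: 0.0952
t: 1.48
tcp_pos: [0.4334, -0.1102, 0.3035]
ee_rot: [0.707, -0.707, -0.001, 0.002]
wrist_force: [-0.0, 0.4, -0.7]
gripper_width: 0.0948
t: 1.85
tcp_pos: [0.4326, 0.0414, 0.3034]
ee_rot: [0.698, -0.698, -0.113, 0.113]
wrist_force: [0.7, -0.7, 0.1]
gripper_width: 0.095
turn [-0.0004 -0.0445 -0.0002] shift [0.8041 0.3573 1.3943] deg 8.0
turn [ 3.000e-04  9.555e-01 -6.000e-04] shift [0.8041 0.3573 1.3943] deg 172.0
q6 -0.379  tcp [0.4326 0.0414 0.3034] t 1.85 w 95.0mm F [ 0.7 -0.7  0.1]
```

```bash
python3 -m creep '[[[0,-0.02,0,0.3,0.1,0.4,60],[0,-0.045,0,0.6,0.2,0.8,50],[0,-0.045,0,0.8,0.3,1,45]]]'
python3 -m creep '[[[0,0,0,0,0,0.4,45],[0,0,0,0,0,0.4,45]]]'
python3 - <<'E'
from h import *
w=cal('wrist'); im=ctrl.read_camera('wrist'); cv2.imwrite('pics/w1.png',im)
np.savez('pics/w1.npz',**w)
rows([.481,.278,.15],[.896,.445,0])
print(proj(w,[[.481,.278,.064],[.455,.33,.064],[.506,.227,.064]],True))
E
```

```text
t: 2.22
tcp_pos: [0.4957, 0.2129, 0.2612]
ee_rot: [0.689, -0.688, -0.162, 0.162]
wrist_force: [1.8, -0.8, -0.6]
gripper_width: 0.0701
t: 2.48
tcp_pos: [0.4679, 0.269, 0.2601]
ee_rot: [0.688, -0.688, -0.162, 0.163]
wrist_force: [0.6, -0.2, -0.5]
gripper_width: 0.0504
turn [-0.0003  0.0007 -0.0004] shift [0.1058 0.7367 0.0257] deg 0.2
turn [-7.000e-04 -9.993e-01  5.000e-04] shift [0.1058 0.7367 0.0257] deg 179.9
q6 -0.068  tcp [0.4687 0.2674 0.2605] t 2.52 w 47.9mm F [ 0.4 -0.3  0.5]
[[338.92578207 210.97816106]
 [339.47785585 151.08566541]
 [337.72325412 265.72749212]]
```

View pics/w1.png

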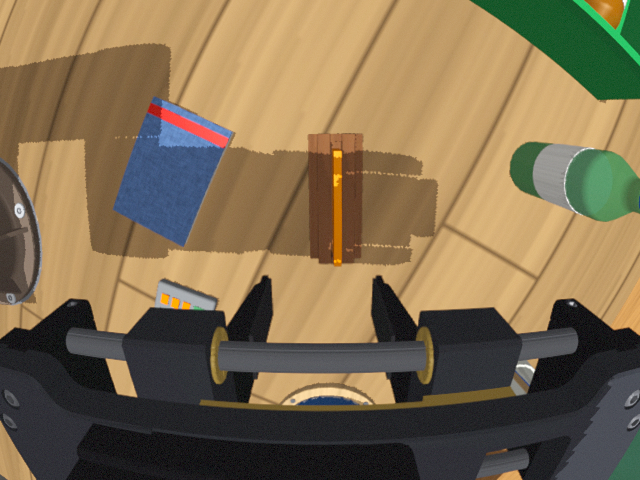

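The wrist view shows the divider from (338,150) to (338,265), aligned with the jaws and where I predicted it. I'll refine from those pixels.

Run:
```python
from h import *
w=dict(np.load('pics/w1.npz')); im=cv2.imread('pics/w1.png'); hsv=cv2.cvtColor(im,cv2.COLOR_BGR2HSV)
m=cv2.inRange(hsv,(8,200,120),(30,255,255)); m[:, :320]=0; m[:,360:]=0; m[:140]=0; m[275:]=0
ys=np.unique(np.argwhere(m)[:,0]); L=[];
for y in ys:
    x=np.where(m[y])[0]; L.append((y,x.min(),x.max()))
L=np.array(L); print(L[::12],L[-1])
a=cv2.resize(im[140:275,300:380],None,fx=5,fy=5,interpolation=0)[:,:]; cv2.imwrite('pics/w1c.png',cv2.resize(im[140:275,300:380],None,fx=4.4,fy=4.4,interpolation=0))
for z in(.064,):
    W=onz(w,np.c_[(L[:,1]+L[:,2])/2.,L[:,0]],z,True)[:,:2]
    W=W[5:-5]; cc=W.mean(0); u=np.linalg.svd(W-cc)[2][0]; print(cc,np.degrees(np.arctan2(u[1],u[0])))
    e=onz(w,[[338,L[0,0]-.5],[338,L[-1,0]+.5]],z,True); print(e,e.mean(0),np.linalg.norm(e[0]-e[1]))
    wl=onz(w,np.c_[L[::20,1]-.5,L[::20,0]],z,True);wr=onz(w,np.c_[L[::20,2]+.5,L[::20,0]],z,True); print(np.linalg.norm(wl-wr,axis=1)*1e3)
```

```text
[[149 332 339]
 [161 332 341]
 [173 332 341]
 [185 332 341]
 [197 332 341]
 [209 332 341]
 [221 333 341]
 [233 333 341]
 [245 333 341]
 [257 333 341]] [265 335 340]
[0.47756  0.280097] -62.49870878413315
[[0.45264045 0.33156411 0.064     ]
 [0.50613801 0.2273453  0.064     ]] [0.47938923 0.2794547  0.064     ] 0.11714755693116133
[7.54713628 9.51117147 9.60585429 9.72096334 8.87284949 9.01714919]
```

View pics/w1c.png

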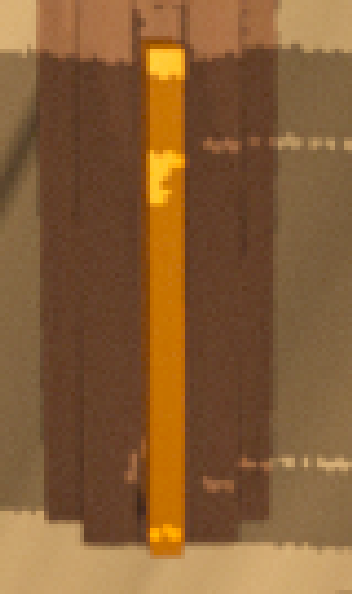

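```bash
python3 -c "
from h import *
rows([.480,.279,.12],[.894,.449,0])"
```

```text
turn [-0.0003 -0.0007 -0.0004] shift [0.1031 0.9367 0.0345] deg 0.2
turn [ 7.000e-04  9.993e-01 -5.000e-04] shift [0.1031 0.9367 0.0345] deg 179.9
q6 -0.068  tcp [0.4687 0.2674 0.2605] t 2.52 w 47.9mm F [ 0.4 -0.3  0.5]
```

```bash
python3 -m creep '[[[0,0,0,0.1,0.3,0.034,40],[0,0,0,0.103,0.65,0.034,40],[0,0,0,0.103,0.93,0.034,40],[0,0,0,0.103,0.937,0.034,40]]]'
python3 - <<'E'
from h import *
w=cal('wrist'); im=ctrl.read_camera('wrist'); cv2.imwrite('pics/w2.png',im); np.savez('pics/w2.npz',**w)
rows([.480,.279,.046],[.894,.449,0])
R,p,o=R_tool(); print(R.as_matrix()[:,1])
E
```

```text
t: 3.02
tcp_pos: [0.4798, 0.277, 0.1178]
ee_rot: [-0.688, 0.689, 0.159, -0.164]
wrist_force: [0.5, 0.6, 0.4]
gripper_width: 0.04
turn [-0.0003 -0.0014 -0.001 ] shift [0.0019 0.4908 0.0093] deg 0.3
turn [ 1.600e-03  9.986e-01 -5.000e-04] shift [0.0019 0.4908 0.0093] deg 179.7
q6 -0.057  tcp [0.4806 0.2777 0.1196] t 3.08 w 39.9mm F [-0.7 -0.3  0.1]
[-3.34040717e-03 -6.56585076e-04 -9.99994205e-01]
```

View pics/w2.png

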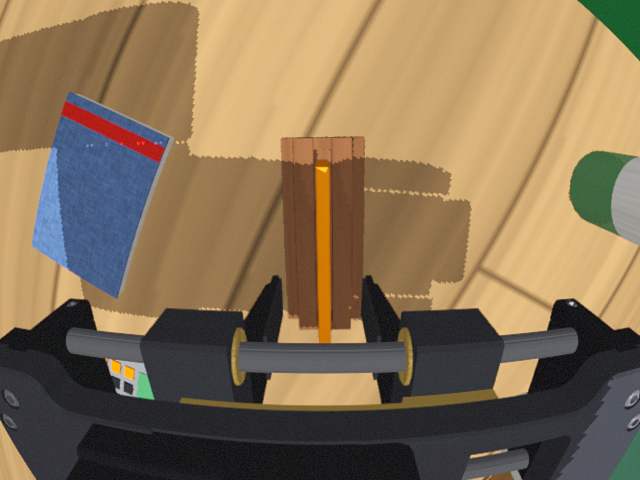

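The divider is centred between the fingers at x≈323, with fingertips at about 278 and 368. I'll check its far end, then descend.

```bash
python3 - <<'E'
from h import *
w=dict(np.load('pics/w2.npz')); R,p,o=R_tool()
e=onz(w,[[323,159.5],[324,330]],.064,True); print(e,R.inv().apply(e-p)*1e3)
E
python3 -m creep '[[[0,0,0,0.002,0.25,0.01,40],[0,0,0,0.002,0.48,0.01,40],[0,0,0,0.002,0.49,0.01,40],[0,0,0,0.002,0.49,0.01,40]]]'
```

```text
[[0.45144875 0.33351357 0.064     ]
 [0.50053254 0.23630175 0.064     ]] [[ -1.0872054   55.68027625  62.93842998]
 [ -0.37216648  55.58014423 -45.95984714]]
t: 3.58
tcp_pos: [0.4811, 0.2792, 0.0481]
ee_rot: [0.689, -0.688, -0.161, 0.162]
wrist_force: [-0.2, 0.0, 0.2]
gripper_width: 0.0404
```

```bash
python3 -m creep '[[[0,0,0,0,0.01,0.01,20],[0,0,0,0,0.01,0.01,4],[0,0,0,0,0.01,0.01,4],[0,0,0,0,0.01,0.01,4],[0,0,0,0,0.01,0.01,4]]]' 30
python3 -m creep '[[[0,0,0,0,0,0,4],[0,0,0,0,0,0,4]]]'
```

```text
t: 4.2
tcp_pos: [0.4804, 0.2806, 0.0468]
ee_rot: [0.689, -0.688, -0.161, 0.162]
wrist_force: [-1.0, -0.0, 4.3]
gripper_width: 0.0079
t: 4.45
tcp_pos: [0.4803, 0.2805, 0.0468]
ee_rot: [0.689, -0.688, -0.161, 0.162]
wrist_force: [-1.1, -0.3, 3.0]
gripper_width: 0.008
```

It's gripped at 8.0 mm. I'll lift straight up.

```bash
python3 -m creep '[[[0,0,0,0,-0.2,0,4],[0,0,0,0,-0.5,0,4],[0,0,0,0,-0.85,0,4],[0,0,0,0,-1,0,4],[0,0,0,0,-1,0,4]]]' 30
python3 - <<'E'
from h import *
w=cal('wrist'); im=ctrl.read_camera('wrist'); cv2.imwrite('pics/w3.png',im); np.savez('pics/w3.npz',**w)
rows([.623,-.025,.22],[np.cos(np.radians(22.5)),np.sin(np.radians(22.5)),0])
E
```

```text
t: 5.08
tcp_pos: [0.481, 0.2807, 0.198]
ee_rot: [0.689, -0.688, -0.162, 0.161]
wrist_force: [-0.3, -0.7, -1.6]
gripper_width: 0.008
turn [-0.0002  0.0216 -0.0002] shift [-0.0539 -0.158  -2.2464] deg 3.9
turn [-3.000e-04 -9.784e-01  3.000e-04] shift [-0.0539 -0.158  -2.2464] deg 176.1
q6 -0.052  tcp [0.4804 0.2804 0.1965] t 5.12 w 7.5mm F [ 0.1 -0.1 -0.3]
```

View pics/w3.png

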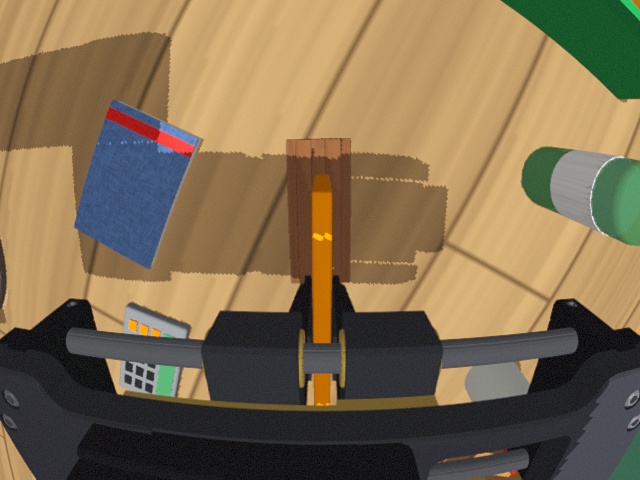

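The divider is held. Its far top corner is at about (321,191), with the end face below it down to y=175. The near end is at about (322,405). I'll compute its offset in the tool frame.

Run:
```python
from h import *
w=dict(np.load('pics/w3.npz')); im=cv2.imread('pics/w3.png'); R,p,o=R_tool()
cv2.imwrite('pics/w3c.png',cv2.resize(im[165:415,290:355],None,fx=2.4*1,fy=2.4,interpolation=0))
cv2.imwrite('pics/w3d.png',cv2.resize(im[165:205,300:345],None,fx=12,fy=12,interpolation=0))
for z in (p[2]+.0172,):
    e=onz(w,[[321,190],[322,405]],z,True); print(R.inv().apply(e-p)*1e3)
    print(R.inv().apply(onz(w,[[321,174]],z-.058,True)-p)*1e3)
```

```text
[[ -0.34631915 -17.15973331  56.85219606]
 [  0.0642142  -17.23454038 -48.91353696]]
[[-0.30651312 40.83981768 56.21302553]]
```

View pics/w3d.png

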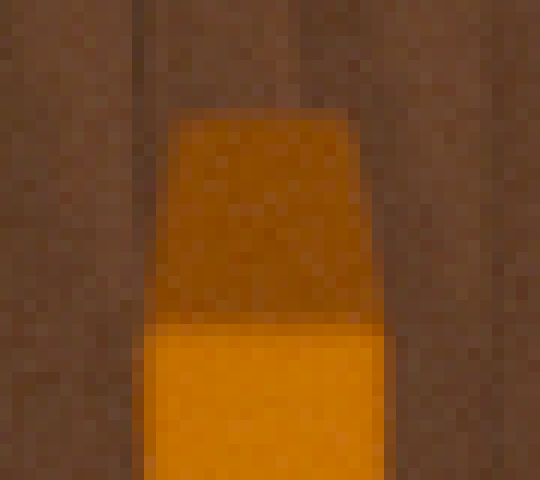

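The divider's centre sits about 1.5 mm behind the TCP in tool z. I'll fly past the tin so the wrist camera can see it clear of the divider.

```bash
python3 -m creep '[[[0,0.01,0,0,-0.1,-0.3,4],[0,0.022,0,0,-0.2,-0.65,4],[0,0.022,0,0,-0.3,-1,4]]]'
python3 -m creep '[[[0,0,0,0,0,-0.3,4],[0,0,0,0,0,-0.65,4],[0,0,0,0,0,-1,4]]]'
python3 -c "
from h import *
rows([.665,-.11,.24],[np.cos(np.radians(22.5)),np.sin(np.radians(22.5)),0])"
```

```text
t: 5.5
tcp_pos: [0.5473, 0.1447, 0.2398]
ee_rot: [0.694, -0.693, -0.136, 0.139]
wrist_force: [1.2, 0.8, -0.9]
gripper_width: 0.0076
t: 5.88
tcp_pos: [0.6046, 0.0044, 0.2374]
ee_rot: [0.694, -0.693, -0.135, 0.14]
wrist_force: [0.8, 0.9, -0.3]
gripper_width: 0.0077
turn [-0.0009 -0.0004 -0.0019] shift [ 0.0812 -0.0203 -0.8586] deg 0.4
turn [ 0.0029  0.9996 -0.0014] shift [ 0.0812 -0.0203 -0.8586] deg 179.9
q6 -0.493  tcp [0.6046 0.0044 0.2374] t 5.88 w 7.7mm F [ 0.8  0.9 -0.3]
```

```bash
python3 -m creep '[[[0,0,-0.002,0.04,0,-0.4,4],[0,0,-0.002,0.08,-0.02,-0.8,4],[0,0,-0.002,0.08,-0.02,-0.85,4],[0,0,-0.002,0.08,-0.02,-0.85,4]]]'
python3 - <<'E'
from h import *
w=cal('wrist'); im=ctrl.read_camera('wrist'); cv2.imwrite('pics/w4.png',im); np.savez('pics/w4.npz',**w)
rows([.623,-.025,.22],[np.cos(np.radians(22.5)),np.sin(np.radians(22.5)),0])
R,p,o=R_tool();print(R.as_matrix())
E
```

```text
t: 6.38
tcp_pos: [0.6638, -0.109, 0.2378]
ee_rot: [0.695, -0.692, -0.136, 0.138]
wrist_force: [-0.6, 0.5, -0.8]
gripper_width: 0.0081
turn [-0.0015 -0.0004 -0.0004] shift [-0.0396  0.1259  0.615 ] deg 0.3
turn [ 7.000e-04  9.996e-01 -2.300e-03] shift [-0.0396  0.1259  0.615 ] deg 179.9
q6 -0.653  tcp [ 0.6637 -0.1081  0.2385] t 6.42 w 8.1mm F [-0.8  0.6 -0.5]
[[ 0.92434401 -0.00300368 -0.38154834]
 [ 0.38155773  0.00370409  0.92433759]
 [-0.00136313 -0.99998863  0.00456993]]
```

View pics/w4.png

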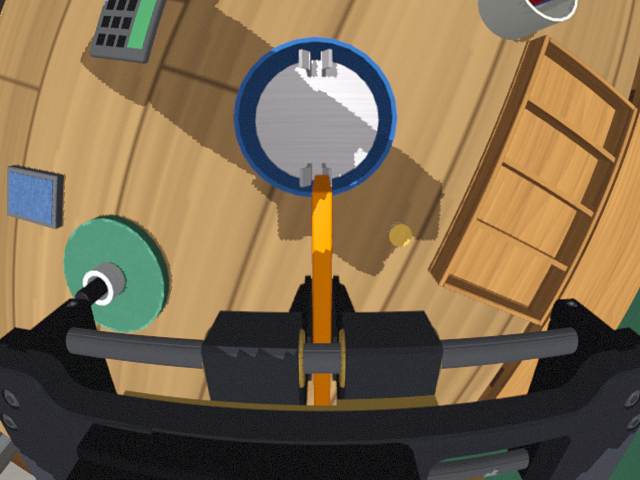

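The whole tin is in view: its rim spans x 235–396 and y 38–195, the far ribs are at (317,62), and the near ribs are at (318,172) beside the divider's end. I'll fit these.

Run:
```python
from h import *
w=dict(np.load('pics/w4.npz')); im=cv2.imread('pics/w4.png')
a=cv2.resize(im[35:85,280:360],None,fx=9,fy=9,interpolation=cv2.INTER_CUBIC)
b=cv2.resize(im[150:200,280:360],None,fx=5,fy=5,interpolation=cv2.INTER_CUBIC)
cv2.imwrite('pics/w4a.png',a);cv2.imwrite('pics/w4b.png',cv2.resize(im[150:200,280:360],None,fx=9,fy=9,interpolation=cv2.INTER_CUBIC))
hsv=cv2.cvtColor(im,cv2.COLOR_BGR2HSV)
m=cv2.inRange(hsv,(100,120,95),(125,255,255)); m[:,:225]=0;m[:,405:]=0;m[205:]=0;m[:30]=0
cv2.imwrite('pics/w4m.png',m)
from scipy.optimize import least_squares
# outer rim edge: hull
h=cv2.convexHull(np.argwhere(m)[:,::-1].astype(np.int32))[:,0].astype(float)
h=h[~((np.abs(h[:,0]-322)<15)&(h[:,1]>160))]
W=onz(w,h,.095,True)[:,:2]
f=least_squares(lambda p:np.hypot(W[:,0]-p[0],W[:,1]-p[1])-p[2],[.62,-.025,.066],loss='soft_l1',f_scale=.001); print(f.x,f.fun.std()*1e3, len(h))
print(np.round(f.fun*1e3,1))
```

```text
[ 0.62280192 -0.02624412  0.06546239] 0.13054858644269812 52
[ 0.  -0.1 -0.   0.  -0.   0.3  0.2  0.1 -0.   0.1 -0.2 -0.2  0.1  0.
 -0.1 -0.2  0.   0.   0.1  0.   0.1  0.1 -0.1  0.1 -0.1 -0.2 -0.  -0.2
 -0.2  0.3 -0.   0.2 -0.   0.1 -0.1 -0.1 -0.  -0.   0.  -0.  -0.   0.3
  0.1  0.1 -0.2 -0.2 -0.2 -0.1 -0.  -0.1  0.1 -0. ]
```

View pics/w4a.png

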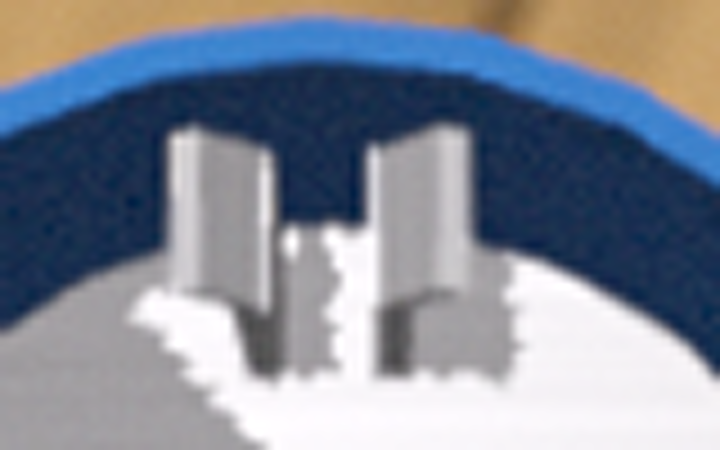

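View pics/w4b.png

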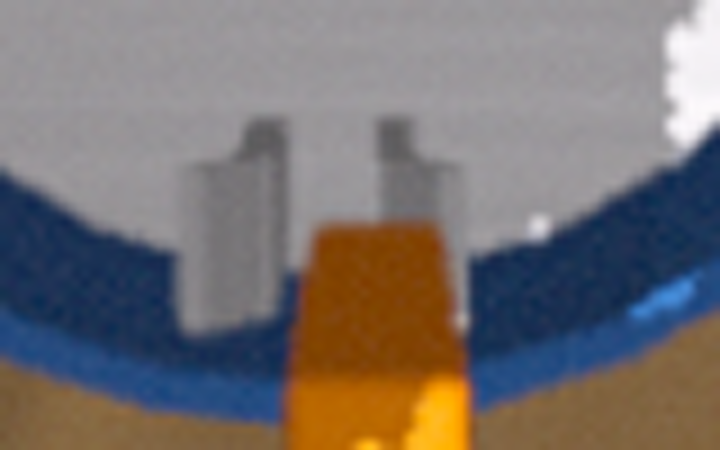

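View pics/w4m.png

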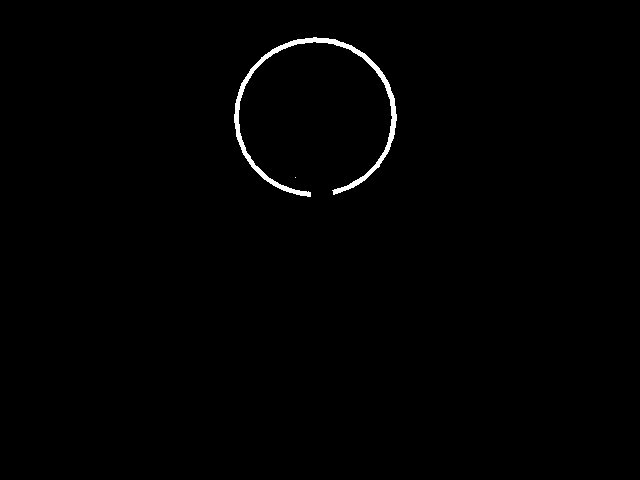

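Run:
```python
from h import *
w=dict(np.load('pics/w4.npz'))
c=np.array([.6228,-.0262])
F=lambda x,y:[280+x/9-.5,35+y/9-.5]; N=lambda x,y:[280+x/9-.5,150+y/9-.5]
def ang(a,b): d=a-b; return np.degrees(np.arctan2(d[1],d[0]))
for nm,f,n,z in [('slot64',[(271,308),(376,303)],[(275,165),(381,165)],.064),('floor',[(284,375),(378,375)],[(284,120),(379,120)],.016),('outer74',[(170,290),(470,290)],[(180,165),(464,165)],.074)]:
    a=onz(w,[F(*q) for q in f],z,True)[:,:2]; b=onz(w,[N(*q) for q in n],z,True)[:,:2]
    A,B=a.mean(0),b.mean(0)
    print(nm,'gapF %.1f gapN %.1f'%(np.linalg.norm(a[0]-a[1])*1e3,np.linalg.norm(b[0]-b[1])*1e3),'ang %.2f'%ang(A,B),'mid',(A+B)/2,'rF %.1f rN %.1f'%(np.linalg.norm(A-c)*1e3,np.linalg.norm(B-c)*1e3), 'perp offset')
R,p,o=R_tool(); zz=R.as_matrix()[:,2]; print('tool z ang',np.degrees(np.arctan2(zz[1],zz[0])))
```

```text
slot64 gapF 10.2 gapN 10.5 ang 112.58 mid [ 0.62326248 -0.02649585] rF 44.2 rN 45.1 perp offset
floor gapF 10.4 gapN 10.7 ang 112.33 mid [ 0.6229007  -0.02623248] rF 44.4 rN 44.5 perp offset
outer74 gapF 28.3 gapN 27.3 ang 112.41 mid [ 0.62283178 -0.02619631] rF 44.1 rN 44.1 perp offset
tool z ang 112.42987033345103
```

The tin is at (0.6229, -0.0263) with its channel at 112.45°, which the tool already matches. I'll go above it, aiming 1.5 mm along tool z to allow for the grip offset.

```bash
python3 -c "
from h import *
a=np.radians(22.45)
rows([.6223,-.0249,.165],[np.cos(a),np.sin(a),0])"
```

```text
turn [-0.0015 -0.0001 -0.0004] shift [-0.0432  0.4926  0.6157] deg 0.3
turn [ 7.000e-04  9.999e-01 -2.300e-03] shift [-0.0432  0.4926  0.6157] deg 180.0
q6 -0.653  tcp [ 0.6637 -0.1081  0.2385] t 6.42 w 8.1mm F [-0.8  0.6 -0.5]
```

```bash
python3 -m creep '[[[-0.0015,0,0,-0.02,0,0.3,4],[-0.0015,0,0,-0.043,0.1,0.6,4],[-0.0015,0,0,-0.043,0.35,0.615,4],[-0.0015,0,0,-0.043,0.49,0.615,4],[-0.0015,0,0,-0.043,0.49,0.615,4]]]'
python3 - <<'E'
from h import *
a=np.radians(22.45)
cv2.imwrite('pics/w5.png',ctrl.read_camera('wrist'))
cv2.imwrite('pics/t5.png',ctrl.read_camera('top'))
rows([.6223,-.0249,.0568],[np.cos(a),np.sin(a),0])
E
```

```text
t: 7.05
tcp_pos: [0.6212, -0.0234, 0.1642]
ee_rot: [0.694, -0.693, -0.137, 0.14]
wrist_force: [0.0, -0.4, -0.2]
gripper_width: 0.0075
turn [ 0.0001  0.0002 -0.0003] shift [-0.0016  0.7288 -0.0039] deg 0.1
turn [-4.000e-04 -9.998e-01 -2.000e-04] shift [-0.0016  0.7288 -0.0039] deg 180.0
q6 -0.536  tcp [ 0.6224 -0.0242  0.1661] t 7.15 w 7.8mm F [-1.   0.1 -1.5]
```

View pics/w5.png

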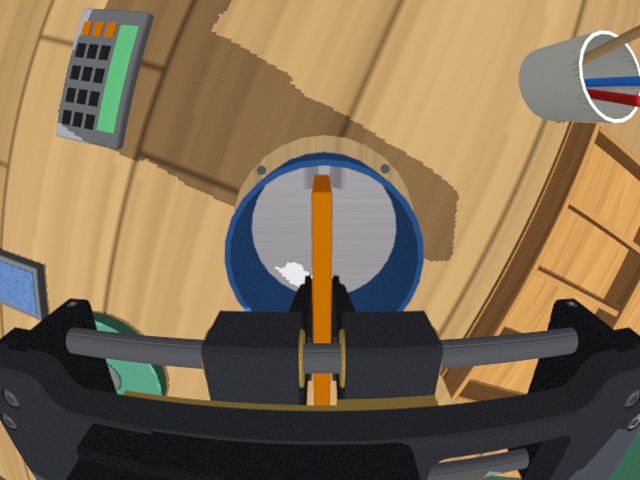

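The divider (x≈321) is centred over the ribs at (322,178). I'll lower it in stages and watch the force.

```bash
python3 -m creep '[[[0,0,0,0,0.15,0,4],[0,0,0,0,0.3,-0.003,4],[0,0,0,0,0.34,-0.003,4],[0,0,0,0,0.34,-0.003,4]]]'
python3 -m creep '[[[0,0,0,0,0.06,0,4],[0,0,0,0,0.13,0,4],[0,0,0,0,0.2,0,4],[0,0,0,0,0.2,0,4]]]'
```

```text
t: 7.65
tcp_pos: [0.6228, -0.0246, 0.1158]
ee_rot: [-0.693, 0.694, 0.138, -0.138]
wrist_force: [0.6, -0.4, 0.4]
gripper_width: 0.0078
t: 8.15
tcp_pos: [0.6223, -0.0245, 0.0847]
ee_rot: [-0.693, 0.694, 0.137, -0.139]
wrist_force: [0.6, 0.1, -0.3]
gripper_width: 0.0082
```

Run:
```python
from h import *
a=np.radians(22.45)
im=ctrl.read_camera('wrist');cv2.imwrite('pics/w6.png',im); cv2.imwrite('pics/w6c.png',cv2.resize(im[140:320,210:430],None,fx=3,fy=3,interpolation=2))
rows([.6223,-.0249,.0568],[np.cos(a),np.sin(a),0])
```

```text
turn [ 0.0001  0.0002 -0.0004] shift [-0.0023  0.19   -0.0011] deg 0.1
turn [-6.000e-04 -9.998e-01 -1.000e-04] shift [-0.0023  0.19   -0.0011] deg 180.0
q6 -0.537  tcp [ 0.6226 -0.0246  0.0853] t 8.20 w 7.8mm F [ 0.  -0.1 -0.6]
```

View pics/w6c.png

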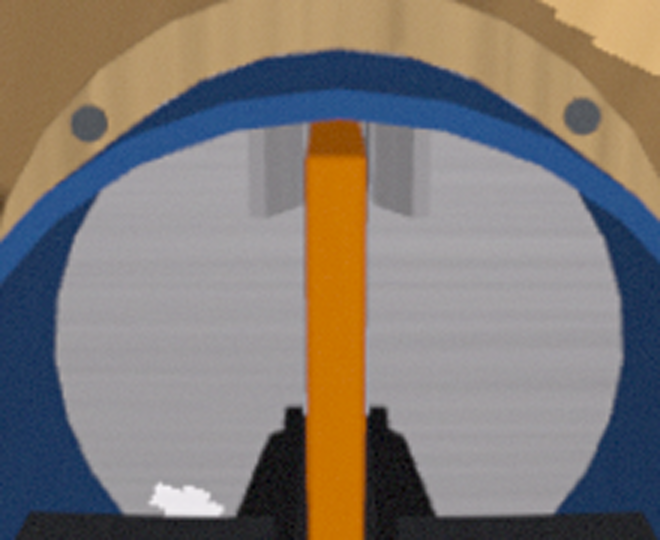

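The divider is central in the channel and there's no contact force. I'll take it down to the floor.

```bash
python3 -m creep '[[[0,0,0,0,0.07,0,4],[0,0,0,0,0.14,0,4],[0,0,0,0,0.175,0,4],[0,0,0,0,0.18,0,4],[0,0,0,0,0.18,0,4]]]'
python3 -m creep '[[[0,0,0,0,0.01,0,4],[0,0,0,0,0.015,0,4],[0,0,0,0,0.015,0,4]]]'
```

```text
t: 8.82
tcp_pos: [0.6227, -0.0246, 0.0584]
ee_rot: [-0.693, 0.694, 0.138, -0.138]
wrist_force: [-0.0, 0.4, -1.2]
gripper_width: 0.0081
t: 9.2
tcp_pos: [0.6228, -0.0247, 0.0568]
ee_rot: [-0.693, 0.694, 0.138, -0.138]
wrist_force: [-0.6, 0.0, 3.9]
gripper_width: 0.0079
```

```bash
python3 -m creep '[[[0,0,0,0,0.006,0,4],[0,0,0,0,0.006,0,4]]]'
python3 -m creep '[[[0,0,0,0,0,0,12],[0,0,0,0,0,0,28],[0,0,0,0,0,0,28],[0,0,0,0,0,0,28]]]'
```

```text
t: 9.45
tcp_pos: [0.6229, -0.0247, 0.0568]
ee_rot: [-0.693, 0.694, 0.138, -0.138]
wrist_force: [-3.4, -0.6, 9.3]
gripper_width: 0.0081
t: 9.95
tcp_pos: [0.6229, -0.0247, 0.0567]
ee_rot: [-0.693, 0.694, 0.138, -0.138]
wrist_force: [0.5, 0.3, 0.7]
gripper_width: 0.0274
```

The floor contact was firm, with the TCP at 0.0568, which matches the expected depth. The fingers are open, so I'll rise straight up and check.

```bash
python3 -m creep '[[[0,0,0,0,-0.1,0,28],[0,0,0,0,-0.3,0,28],[0,0,0,0,-0.65,0,28],[0,0,0,0,-1,0,28],[0,0,0,0,-1,0,28]]]'
python3 - <<'E'
from h import *
w=cal('wrist');np.savez('pics/w7.npz',**w)
im=ctrl.read_camera('wrist');cv2.imwrite('pics/w7.png',im)
im=ctrl.read_camera('scene');cv2.imwrite('pics/s7.png',im)
rows([.4545,-.282,.25],[0,-1,0])
print(proj(w,[[.6229,-.0263,.095],[.6229,-.0263,.074]],True))
E
```

```text
t: 10.58
tcp_pos: [0.6242, -0.0247, 0.2119]
ee_rot: [-0.692, 0.695, 0.141, -0.135]
wrist_force: [0.2, -0.7, -0.6]
gripper_width: 0.028
turn [-0.000e+00  6.249e-01  6.000e-04] shift [-1.692  -0.2831 -1.1577] deg 112.5
turn [ 0.0006 -0.3751  0.    ] shift [-1.692  -0.2831 -1.1577] deg 67.5
q6 -0.537  tcp [ 0.6226 -0.0245  0.2075] t 10.68 w 28.0mm F [-0.2 -0.3 -0.4]
[[318.94114941 236.09567165]
 [318.94428337 228.80704585]]
```

View pics/w7.png

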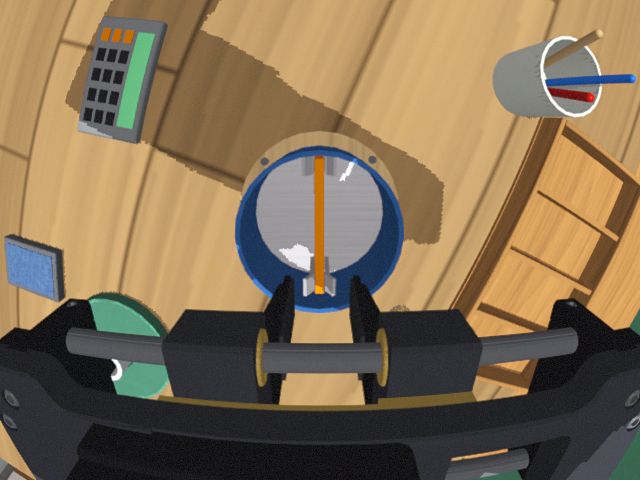

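The divider sits in the channel, running (319,157)→(319,293) inside the tin. Next I'll move beyond the lids for a wrist view of them.

```bash
python3 -m creep '[[[0,0.05,0,-0.3,-0.05,-0.2,35],[0,0.1,0,-0.6,-0.1,-0.4,35],[0,0.15,0,-0.9,-0.2,-0.6,40],[0,0.18,0,-1,-0.2,-0.7,40]]]'
python3 -c "
from h import *
a=np.radians(-32)
rows([.406,-.358,.24],[np.cos(a),np.sin(a),0])"
```

```text
t: 11.18
tcp_pos: [0.5225, -0.1807, 0.2375]
ee_rot: [-0.704, 0.705, -0.063, 0.063]
wrist_force: [0.8, -0.2, -0.3]
gripper_width: 0.0396
turn [1.000e-04 1.208e-01 3.000e-04] shift [-0.554  -0.0165 -1.3016] deg 21.7
turn [ 4.000e-04 -8.792e-01 -2.000e-04] shift [-0.554  -0.0165 -1.3016] deg 158.3
q6 -0.273  tcp [ 0.5225 -0.1807  0.2375] t 11.18 w 39.6mm F [ 0.8 -0.2 -0.3]
```

```bash
python3 -m creep '[[[0,0.05,0,-0.15,0,-0.35,45],[0,0.1,0,-0.3,0,-0.7,45],[0,0.12,0,-0.42,0,-1,45]]]'
python3 -m creep '[[[0,0,0,-0.15,0,-0.3,45],[0,0,0,-0.15,0,-0.3,45],[0,0,0,-0.15,0,-0.3,45]]]'
python3 - <<'E'
from h import *
w=cal('wrist');np.savez('pics/w8.npz',**w)
im=ctrl.read_camera('wrist');cv2.imwrite('pics/w8.png',im)
a=np.radians(-32)
rows([.4545,-.282,.12],[np.cos(a),np.sin(a),0])
print(proj(w,[[.4545,-.282,.051],[.4545,-.282,.086]],True))
E
```

```text
t: 11.55
tcp_pos: [0.4322, -0.3183, 0.2364]
ee_rot: [0.68, -0.679, 0.196, -0.195]
wrist_force: [0.2, 0.5, -0.3]
gripper_width: 0.0452
t: 11.92
tcp_pos: [0.3893, -0.3441, 0.2357]
ee_rot: [0.68, -0.679, 0.196, -0.195]
wrist_force: [0.7, -0.8, -0.9]
gripper_width: 0.045
turn [-0.0002 -0.0003 -0.0007] shift [0.149  0.7727 0.5787] deg 0.1
turn [ 1.100e-03  9.997e-01 -3.000e-04] shift [0.149  0.7727 0.5787] deg 179.9
q6 -0.291  tcp [ 0.3897 -0.3439  0.2359] t 11.97 w 45.0mm F [ 0.7 -0.3  0.4]
[[345.20213395 122.71060461]
 [347.82485347 121.80877178]]
```

View pics/w8.png

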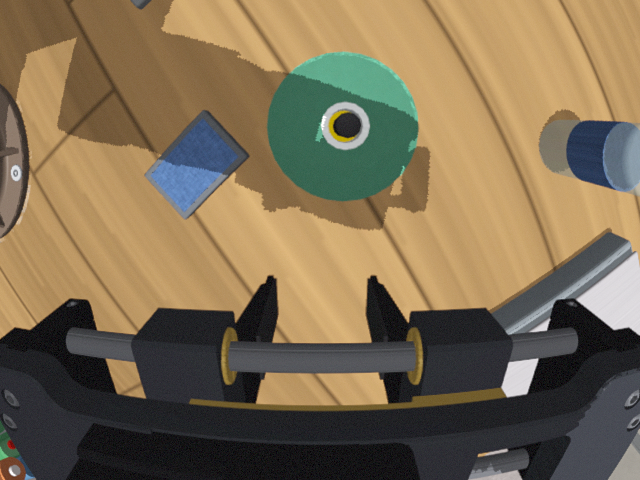

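The lids are in view, with the collar ring at (346,126) and the knob top at (347,124). I'll refine from these.

Run:
```python
from h import *
w=dict(np.load('pics/w8.npz')); im=cv2.imread('pics/w8.png'); g=im.max(2)
m=(g<70).astype(np.uint8); m[:, :325]=0;m[:,370:]=0;m[:104]=0;m[146:]=0
n,l,s,c=cv2.connectedComponentsWithStats(m); print(s,c)
k=1+np.argmax(s[1:,4]); print('knob',onz(w,c[k],.086,True), 'rad',(s[k,4]/np.pi)**.5)
hsv=cv2.cvtColor(im,cv2.COLOR_BGR2HSV); mg=cv2.inRange(hsv,(65,80,40),(92,255,255)); mg[:,:250]=0;mg[:,430:]=0;mg[205:]=0
h=cv2.convexHull(np.argwhere(mg)[:,::-1].astype(np.int32))[:,0].astype(float)
from scipy.optimize import least_squares
W=onz(w,h,.021,True)[:,:2]
f=least_squares(lambda p:np.hypot(W[:,0]-p[0],W[:,1]-p[1])-p[2],[.45,-.28,.076],loss='soft_l1',f_scale=.001); print('plate',f.x,f.fun.std()*1e3,len(h))
mw=((g>150)&(hsv[...,1]<60)).astype(np.uint8); mw[:, :315]=0;mw[:,375:]=0;mw[:98]=0;mw[155:]=0
h=cv2.convexHull(np.argwhere(mw)[:,::-1].astype(np.int32))[:,0].astype(float); W=onz(w,h,.051,True)[:,:2]
f=least_squares(lambda p:np.hypot(W[:,0]-p[0],W[:,1]-p[1])-p[2],[.45,-.28,.022],loss='soft_l1',f_scale=.001); print('collar',f.x,f.fun.std()*1e3)
cv2.imwrite('pics/w8c.png',cv2.resize(im[95:160,310:380],None,fx=8,fy=8,interpolation=2))
```

```text
[[     0      0    640    480 306680]
 [   333    113     28     25    520]] [[319.45343681 239.69435242]
 [346.96153846 124.87692308]]
knob [[ 0.45256135 -0.28379053  0.086     ]] rad 12.865501965161373
plate [ 0.45313996 -0.28401406  0.0752223 ] 0.18853294291807052 52
collar [ 0.45303584 -0.28391     0.0219493 ] 0.15395440030683347
```

View pics/w8c.png

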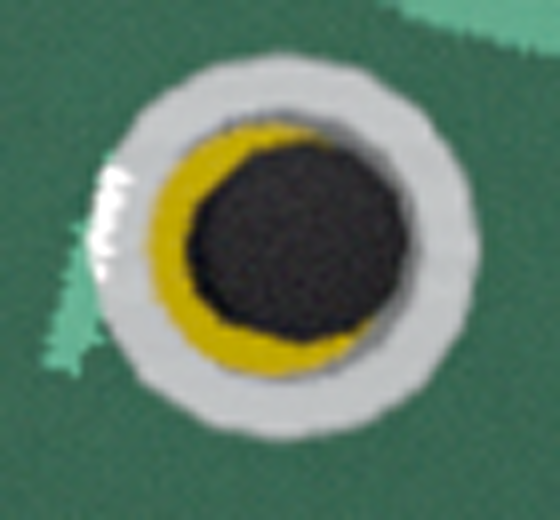

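The lid axis is at (0.453, -0.284). I'll approach above the knob.

```bash
python3 -c "
from h import *
a=np.radians(-32)
rows([.453,-.2838,.13],[np.cos(a),np.sin(a),0])"
```

```text
turn [-0.0002 -0.0003 -0.0007] shift [0.1468 0.7061 0.5632] deg 0.1
turn [ 1.100e-03  9.997e-01 -3.000e-04] shift [0.1468 0.7061 0.5632] deg 179.9
q6 -0.291  tcp [ 0.3897 -0.3439  0.2359] t 11.97 w 45.0mm F [ 0.7 -0.3  0.4]
```

```bash
python3 -m creep '[[[0,0,0,0.07,0.1,0.28,45],[0,0,0,0.147,0.3,0.55,45],[0,0,0,0.147,0.55,0.563,45],[0,0,0,0.147,0.7,0.563,45],[0,0,0,0.147,0.7,0.563,45]]]'
python3 - <<'E'
from h import *
w=cal('wrist');im=ctrl.read_camera('wrist');cv2.imwrite('pics/w9.png',im)
a=np.radians(-32)
rows([.453,-.2838,.0685],[np.cos(a),np.sin(a),0])
print(proj(w,[[.453,-.2838,.086]],True))
E
```

```text
t: 12.6
tcp_pos: [0.4533, -0.2824, 0.1295]
ee_rot: [0.681, -0.679, 0.196, -0.193]
wrist_force: [0.0, -0.1, 1.1]
gripper_width: 0.0453
turn [-0.0002  0.0002 -0.0011] shift [ 0.001   0.4144 -0.0069] deg 0.2
turn [-1.800e-03 -9.998e-01  4.000e-04] shift [ 0.001   0.4144 -0.0069] deg 180.0
q6 -0.124  tcp [ 0.4536 -0.283   0.1307] t 12.65 w 45.4mm F [ 0.4 -0.1  0.4]
[[320.95260821 273.70733035]]
```

View pics/w9.png

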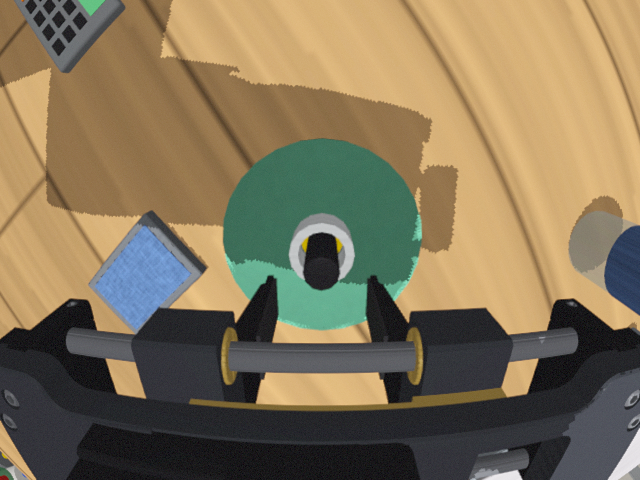

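The knob top is at (321,274), exactly where predicted. I'll descend and grip.

```bash
python3 -m creep '[[[0,0,0,0,0.15,-0.005,45],[0,0,0,0,0.32,-0.005,45],[0,0,0,0,0.41,-0.005,45],[0,0,0,0,0.413,-0.005,45]]]'
python3 -m creep '[[[0,0,0,0,0,0,30],[0,0,0,0,0,0,18],[0,0,0,0,0,0,18],[0,0,0,0,0,0,18]]]' 50
```

```text
t: 13.15
tcp_pos: [0.4532, -0.2834, 0.0688]
ee_rot: [0.68, -0.679, 0.196, -0.193]
wrist_force: [-0.5, 0.3, -0.3]
gripper_width: 0.0452
t: 13.65
tcp_pos: [0.4532, -0.2834, 0.0693]
ee_rot: [0.68, -0.679, 0.196, -0.194]
wrist_force: [-2.0, 1.1, 6.3]
gripper_width: 0.0216
```

```bash
python3 -m creep '[[[0,0,0,0,0,0,16],[0,0,0,0,0,0,16]]]' 50
python3 -c "
from h import *
a=np.radians(-32)
rows([.453,-.2838,.2],[np.cos(a),np.sin(a),0])"
```

```text
t: 13.9
tcp_pos: [0.4532, -0.2834, 0.0693]
ee_rot: [0.68, -0.679, 0.196, -0.194]
wrist_force: [-0.6, 0.5, 1.5]
gripper_width: 0.0212
turn [-0.0002  0.0002 -0.0011] shift [-0.0028 -0.8711 -0.002 ] deg 0.2
turn [-1.700e-03 -9.997e-01  4.000e-04] shift [-0.0028 -0.8711 -0.002 ] deg 180.0
q6 -0.125  tcp [ 0.4532 -0.2834  0.0693] t 13.90 w 21.2mm F [-0.6  0.5  1.5]
```

```bash
python3 -m creep '[[[0,0,0,0,-0.1,0,16],[0,0,0,0,-0.25,0,16],[0,0,0,0,-0.45,0,16],[0,0,0,0,-0.7,0,16],[0,0,-0.001,0,-0.9,0,16]]]'
python3 -m creep '[[[0,0,0,0,-0.08,0,16],[0,0,0,0,-0.08,0,16]]]'
python3 - <<'E'
from h import *
im=ctrl.read_camera('wrist');cv2.imwrite('pics/w10.png',im)
im=ctrl.read_camera('scene');cv2.imwrite('pics/s10.png',im)
a=np.radians(0)
rows([.6229,-.0263,.22],[np.cos(a),np.sin(a),0])
E
```

```text
t: 14.52
tcp_pos: [0.4535, -0.2837, 0.2065]
ee_rot: [0.68, -0.68, 0.194, -0.195]
wrist_force: [0.0, -0.9, -3.7]
gripper_width: 0.021
t: 14.78
tcp_pos: [0.4535, -0.2837, 0.2191]
ee_rot: [-0.68, 0.68, -0.194, 0.195]
wrist_force: [-0.8, 0.0, -4.3]
gripper_width: 0.0213
turn [-0.0003 -0.1775 -0.0002] shift [ 0.0534 -0.0146  2.0536] deg 32.0
turn [ 3.000e-04  8.225e-01 -5.000e-04] shift [ 0.0534 -0.0146  2.0536] deg 148.0
q6 -0.126  tcp [ 0.4531 -0.2834  0.2176] t 14.88 w 21.5mm F [ 0.2  0.3 -5. ]
```

View pics/s10.png

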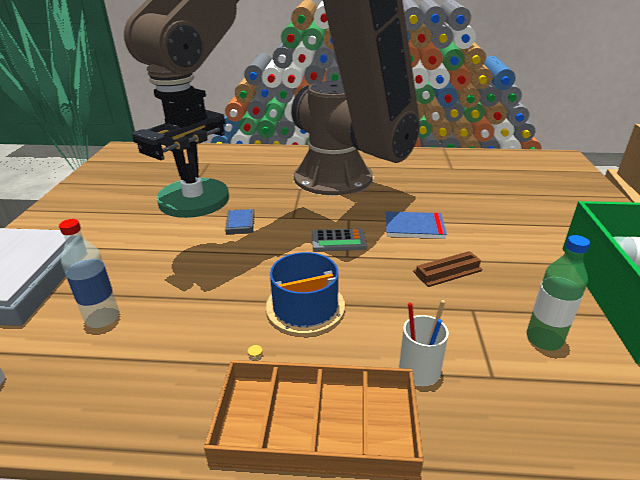

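View pics/w10.png

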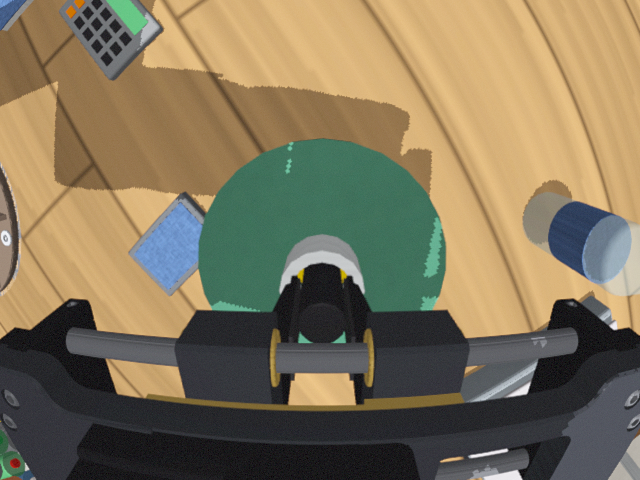

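Both lids hang nested and level on the knob. I'll carry them to above the tin smoothly.

```bash
python3 -m creep '[[[0,-0.01,0,0,0,0.07,16],[0,-0.03,0,0.005,0,0.22,16],[0,-0.05,0,0.01,0,0.44,16],[0,-0.07,0,0.02,-0.01,0.7,16],[0,-0.09,0,0.025,-0.01,0.98,16]]]'
python3 -c "
from h import *
a=np.radians(0)
rows([.6229,-.0263,.22],[np.cos(a),np.sin(a),0])"
```

```text
t: 15.5
tcp_pos: [0.5347, -0.1591, 0.2183]
ee_rot: [0.701, -0.7, 0.096, -0.095]
wrist_force: [0.9, -0.8, -4.4]
gripper_width: 0.0211
turn [-0.0005 -0.0866 -0.0006] shift [ 0.3288 -0.0105  1.0109] deg 15.6
turn [ 8.000e-04  9.134e-01 -7.000e-04] shift [ 0.3288 -0.0105  1.0109] deg 164.4
q6 -0.137  tcp [ 0.5347 -0.1591  0.2183] t 15.50 w 21.1mm F [ 0.9 -0.8 -4.4]
```

```bash
python3 -m creep '[[[0,-0.02,0,0.09,0,0.28,16],[0,-0.04,0,0.18,0,0.55,16],[0,-0.06,0,0.25,0,0.78,16],[0,-0.08,0,0.31,-0.01,0.93,16],[0,-0.087,0,0.329,-0.01,0.995,16]]]'
python3 -m creep '[[[0,0,0,0,0,0,16],[0,0,0,0,0,0,16]]]'
python3 - <<'E'
from h import *
w=cal('wrist');np.savez('pics/w11.npz',**w)
im=ctrl.read_camera('wrist');cv2.imwrite('pics/w11.png',im)
im=ctrl.read_camera('top');cv2.imwrite('pics/t11.png',im)
im=ctrl.read_camera('scene');cv2.imwrite('pics/s11.png',im)
a=np.radians(0)
rows([.6229,-.0263,.175],[np.cos(a),np.sin(a),0])
R,p,o=R_tool();print(R.as_matrix()[:,1])
E
```

```text
t: 16.12
tcp_pos: [0.6227, -0.0275, 0.2193]
ee_rot: [0.708, -0.706, -0.001, 0.002]
wrist_force: [0.3, -0.1, -3.0]
gripper_width: 0.0213
t: 16.38
tcp_pos: [0.6223, -0.0283, 0.2192]
ee_rot: [0.708, -0.706, -0.0, 0.002]
wrist_force: [-0.5, 0.7, -3.9]
gripper_width: 0.0216
turn [-0.0006  0.001  -0.0008] shift [0.0038 0.2961 0.0129] deg 0.3
turn [-1.30e-03 -9.99e-01  9.00e-04] shift [0.0038 0.2961 0.0129] deg 179.8
q6 -0.156  tcp [ 0.6224 -0.0283  0.2194] t 16.52 w 21.4mm F [-0.6  0.  -4.7]
[-0.00252142  0.00181846 -0.99999517]
```

View pics/w11.png

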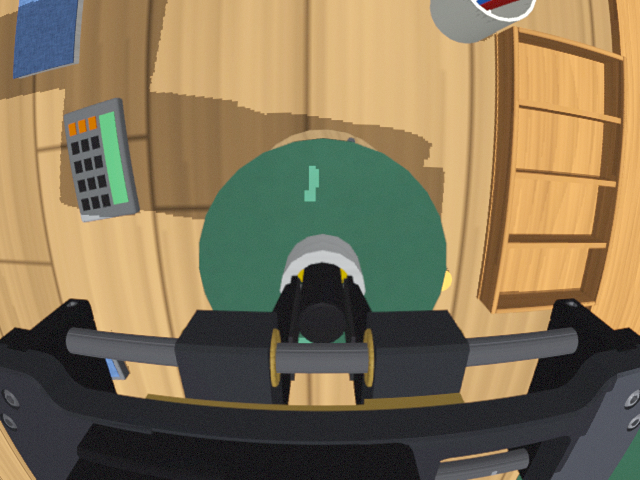

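View pics/s11.png

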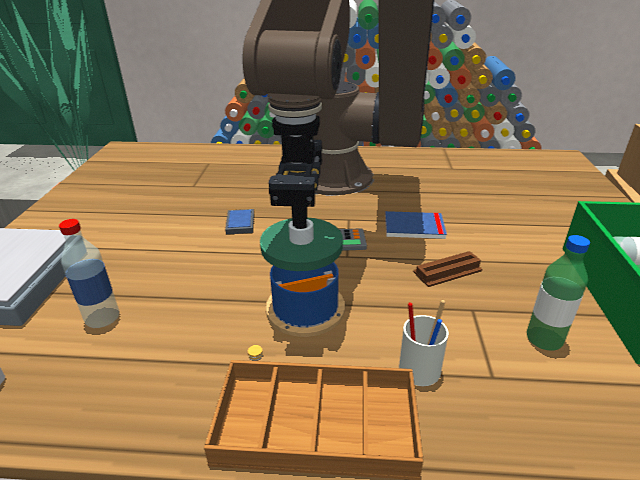

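The nested lids are level over the tin. I'll centre them and lower in stages.

```bash
python3 -m creep '[[[0,0,0,0.004,0.08,0.008,16],[0,0,0,0.004,0.2,0.013,16],[-0.0005,0,-0.001,0.004,0.29,0.013,16],[-0.0005,0,-0.001,0.004,0.295,0.013,16]]]'
python3 -m creep '[[[0,0,0,0,0.03,0,16],[0,0,0,0,0.06,0,16],[0,0,0,0,0.09,0,16],[0,0,0,0,0.11,0,16],[0,0,0,0,0.11,0,16]]]'
python3 -c "
from h import *
rows([.6229,-.0263,.1523],[1,0,0])"
```

```text
t: 17.02
tcp_pos: [0.6224, -0.0263, 0.1739]
ee_rot: [0.707, -0.707, -0.001, 0.002]
wrist_force: [-0.8, -0.1, -3.2]
gripper_width: 0.0217
t: 17.65
tcp_pos: [0.6224, -0.0263, 0.1572]
ee_rot: [0.707, -0.707, -0.0, 0.002]
wrist_force: [-0.7, 0.3, -3.6]
gripper_width: 0.0211
turn [-0.0002  0.0009 -0.0005] shift [ 0.0036  0.0326 -0.0002] deg 0.2
turn [-9.000e-04 -9.991e-01  3.000e-04] shift [ 0.0036  0.0326 -0.0002] deg 179.8
q6 -0.152  tcp [ 0.6224 -0.0263  0.1572] t 17.65 w 21.1mm F [-0.7  0.3 -3.6]
```

Seven millimetres into the bore with no contact. Now the last 5 mm.

```bash
python3 -m creep '[[[0,0,0,0,0.015,0,16],[0,0,0,0,0.03,0,16],[0,0,0,0,0.034,0,16],[0,0,0,0,0.034,0,16]]]'
python3 -m creep '[[[0,0,0,0,0.008,0,16],[0,0,0,0,0.008,0,16]]]'
```

```text
t: 18.15
tcp_pos: [0.6224, -0.0263, 0.1524]
ee_rot: [0.707, -0.707, -0.001, 0.002]
wrist_force: [-1.0, -0.5, 1.0]
gripper_width: 0.0212
t: 18.4
tcp_pos: [0.6224, -0.0263, 0.1523]
ee_rot: [0.707, -0.707, -0.001, 0.001]
wrist_force: [-4.3, 0.7, 8.1]
gripper_width: 0.0212
```

It's home: firm contact with the TCP at 0.1523, the expected height. I'll release, rise and check.

```bash
python3 -m creep '[[[0,0,0,0,0,0,24],[0,0,0,0,0,0,40],[0,0,0,0,0,0,55],[0,0,0,0,0,0,60]]]'
python3 -m creep '[[[0,0,0,0,-0.15,-0.1,65],[0,0,0,0,-0.4,-0.25,65],[0,0,0,0,-0.5,-0.3,65],[0,0,0,0,-0.5,-0.3,65]]]'
python3 - <<'E'
from h import *
w=cal('wrist');np.savez('pics/w12.npz',**w)
im=ctrl.read_camera('wrist');cv2.imwrite('pics/w12.png',im)
im=ctrl.read_camera('scene');cv2.imwrite('pics/s12.png',cv2.resize(im[200:350,230:390],None,fx=4,fy=4,interpolation=2))
rows([.6229,-.0263,.121],[1,0,0])
print(proj(w,[[.6229,-.0263,.134],[.6229,-.0263,.169]],True))
E
```

```text
t: 18.9
tcp_pos: [0.6224, -0.0263, 0.1522]
ee_rot: [0.707, -0.707, -0.001, 0.001]
wrist_force: [-0.2, 0.6, 0.3]
gripper_width: 0.0486
t: 19.4
tcp_pos: [0.6227, -0.0715, 0.2275]
ee_rot: [0.707, -0.707, -0.001, 0.001]
wrist_force: [-1.1, 0.1, 0.2]
gripper_width: 0.065
turn [-0.0003  0.001  -0.0007] shift [0.0073 0.7    0.2961] deg 0.2
turn [-1.10e-03 -9.99e-01  4.00e-04] shift [0.0073 0.7    0.2961] deg 179.8
q6 -0.222  tcp [ 0.6222 -0.0708  0.226 ] t 19.50 w 65.2mm F [ 0.2 -0.9 -0.7]
[[321.67051799 181.03969506]
 [321.73389307 189.12604104]]
```

View pics/w12.png

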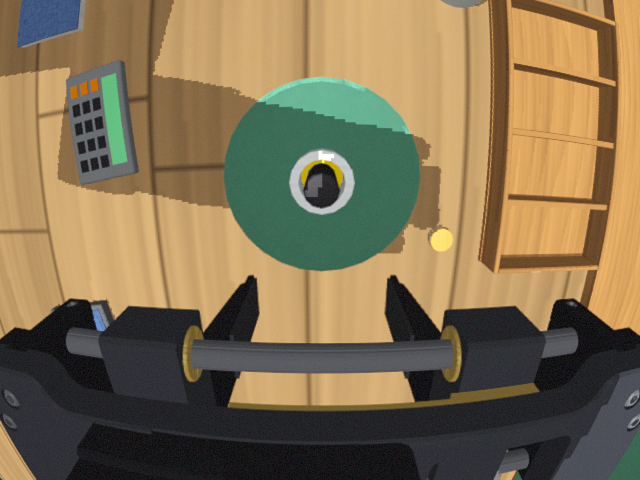

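View pics/s12.png

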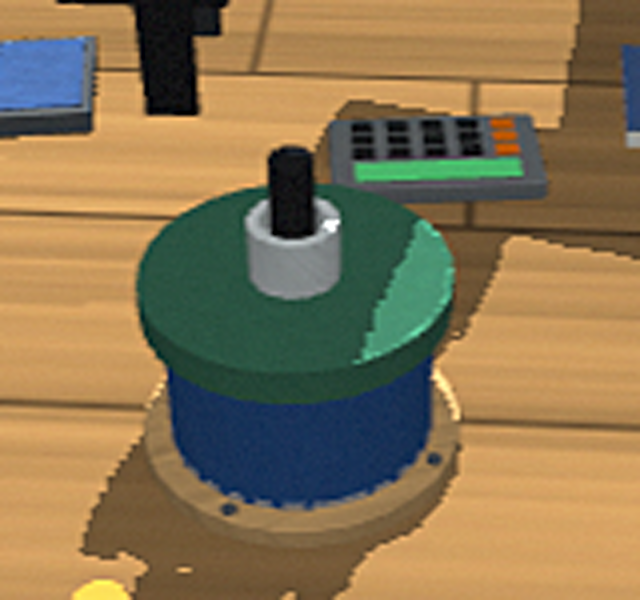

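The lids sit level on the tin, still nested, with the collar at (322,182) and the knob at (321,187) in the wrist view. I'll measure the collar height and centre, then take the collar.

Run:
```python
from h import *
from scipy.optimize import least_squares
w=dict(np.load('pics/w12.npz')); im=cv2.imread('pics/w12.png'); g=im.max(2); hsv=cv2.cvtColor(im,cv2.COLOR_BGR2HSV)
def fit(h,z,r):
    W=onz(w,h,z,True)[:,:2]; f=least_squares(lambda p:np.hypot(W[:,0]-p[0],W[:,1]-p[1])-p[2],[.62,-.026,r],loss='soft_l1',f_scale=.001); return np.round(f.x,4),round(f.fun.std()*1e3,2)
mg=cv2.inRange(hsv,(65,80,40),(92,255,255)); mg[:,:215]=0;mg[:,430:]=0;mg[280:]=0;mg[:70]=0
h=cv2.convexHull(np.argwhere(mg)[:,::-1].astype(np.int32))[:,0].astype(float); print('plate r should be 76',fit(h,.104,.076))
mw=((g>150)&(hsv[...,1]<60)).astype(np.uint8); mw[:, :285]=0;mw[:,360:]=0;mw[:145]=0;mw[218:]=0
h=cv2.convexHull(np.argwhere(mw)[:,::-1].astype(np.int32))[:,0].astype(float); print('collar r 22',fit(h,.134,.022))
```

```text
plate r should be 76 (array([ 0.6229, -0.0269,  0.0753]), np.float64(0.19))
collar r 22 (array([ 0.6228, -0.0271,  0.022 ]), np.float64(0.13))
```

```bash
python3 -m creep '[[[0,0,0,0.004,0,0.15,65],[0,0,0,0.004,0,0.29,65],[0,0,0,0.004,0.05,0.293,65],[0,0,0,0.004,0.3,0.293,65],[0,0,0,0.004,0.3,0.293,65]]]'
python3 -c "
from h import *
rows([.6228,-.0268,.1215],[1,0,0])"
```

```text
t: 20.12
tcp_pos: [0.6213, -0.0264, 0.1785]
ee_rot: [0.708, -0.707, 0.001, 0.004]
wrist_force: [-0.1, -0.7, 0.4]
gripper_width: 0.0651
turn [-0.0005  0.0012 -0.0023] shift [ 0.0126  0.3802 -0.0036] deg 0.5
turn [-3.600e-03 -9.988e-01  7.000e-04] shift [ 0.0126  0.3802 -0.0036] deg 179.8
q6 -0.153  tcp [ 0.6213 -0.0264  0.1785] t 20.12 w 65.1mm F [-0.1 -0.7  0.4]
```

```bash
python3 -m creep '[[[0,0,-0.001,0.005,0.1,-0.003,65],[0,0,-0.001,0.005,0.22,-0.003,65],[0,0,-0.001,0.005,0.3,-0.003,65],[0,0,-0.001,0.005,0.3,-0.003,65],[0,0,-0.001,0.005,0.3,-0.003,65]]]'
python3 -c "
from h import *
rows([.6228,-.0268,.1215],[1,0,0])"
```

```text
t: 20.75
tcp_pos: [0.622, -0.0268, 0.1339]
ee_rot: [0.708, -0.707, 0.0, 0.003]
wrist_force: [0.7, -0.1, -0.5]
gripper_width: 0.065
turn [-0.0005  0.0011 -0.0011] shift [ 0.0057  0.0826 -0.    ] deg 0.3
turn [-1.800e-03 -9.989e-01  7.000e-04] shift [ 0.0057  0.0826 -0.    ] deg 179.8
q6 -0.154  tcp [ 0.622  -0.0268  0.1339] t 20.75 w 65.0mm F [ 0.7 -0.1 -0.5]
```

```bash
python3 -m creep '[[[-0.0005,0,-0.001,0.005,0.04,0,65],[-0.0005,0,-0.001,0.005,0.08,0,65],[-0.0005,0,-0.001,0.005,0.082,0,65],[-0.0005,0,-0.001,0.005,0.082,0,65]]]'
python3 -m creep '[[[0,0,0,0,0,0,55],[0,0,0,0,0,0,46],[0,0,0,0,0,0,42],[0,0,0,0,0,0,40],[0,0,0,0,0,0,40]]]' 40
python3 -c "
from h import *
rows([.6228,-.0268,.1215],[1,0,0])"
```

```text
t: 21.25
tcp_pos: [0.6227, -0.0268, 0.1216]
ee_rot: [-0.707, 0.707, 0.001, -0.001]
wrist_force: [0.6, -0.5, -0.2]
gripper_width: 0.0648
t: 21.88
tcp_pos: [0.6228, -0.0268, 0.1217]
ee_rot: [-0.707, 0.707, 0.001, -0.001]
wrist_force: [-0.6, 0.2, 0.3]
gripper_width: 0.0426
turn [ 0.      0.0012 -0.0001] shift [ 0.0003  0.001  -0.    ] deg 0.2
turn [-2.000e-04 -9.988e-01 -1.000e-04] shift [ 0.0003  0.001  -0.    ] deg 179.8
q6 -0.152  tcp [ 0.6228 -0.0268  0.1217] t 21.88 w 42.6mm F [-0.6  0.2  0.3]
```

The collar is gripped, centred and level. I'll lift slowly and straight.

```bash
python3 -m creep '[[[0,0,0,0,-0.04,0,40],[0,0,0,0,-0.1,0,40],[0,0,0,0,-0.16,0,40],[0,0,0,0,-0.2,0,40],[0,0,0,0,-0.2,0,40]]]'
python3 - <<'E'
from h import *
im=ctrl.read_camera('scene');cv2.imwrite('pics/s13.png',cv2.resize(im[180:350,230:390],None,fx=3.5,fy=3.5,interpolation=2))
rows([.6228,-.0268,.2617],[1,0,0])
E
```

```text
t: 22.5
tcp_pos: [0.6229, -0.0268, 0.1523]
ee_rot: [-0.707, 0.707, 0.001, -0.001]
wrist_force: [0.4, 0.5, -1.8]
gripper_width: 0.043
turn [ 0.0001  0.0012 -0.    ] shift [ 3.000e-04 -7.326e-01 -3.000e-04] deg 0.2
turn [-1.000e-04 -9.988e-01 -1.000e-04] shift [ 3.000e-04 -7.326e-01 -3.000e-04] deg 179.8
q6 -0.152  tcp [ 0.6227 -0.0268  0.1518] t 22.55 w 42.9mm F [-0.3  0.1 -2.1]
```

View pics/s13.png

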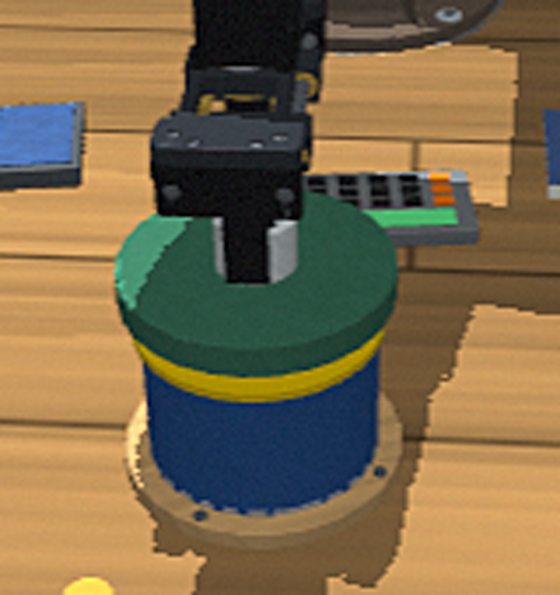

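The green lid is coming up alone. The yellow inner lid's disc stays on the tin, and the load of about 2 N fits the 170 g lid plus noise. I'll continue up.

```bash
python3 -m creep '[[[0,0,0,0,-0.07,0,40],[0,0,0,0,-0.17,0,40],[0,0,0,0,-0.29,0,40],[0,0,0,0,-0.41,0,40],[0,0,0,0,-0.53,0,40]]]'
python3 -m creep '[[[0,0,0,0,-0.12,0,40],[0,0,0,0,-0.24,0,40],[0,0,0,0,-0.33,0,40],[0,0,0,0,-0.36,0,40],[0,0,0,0,-0.36,0,40]]]'
python3 - <<'E'
from h import *
for n in ('scene','wrist','top'):
    cv2.imwrite(f'pics/{n}14.png',ctrl.read_camera(n))
rows([.6228,-.0268,.2617],[1,0,0])
E
```

```text
t: 23.18
tcp_pos: [0.6228, -0.0268, 0.233]
ee_rot: [-0.707, 0.707, 0.002, -0.001]
wrist_force: [0.1, -0.1, -1.5]
gripper_width: 0.043
t: 23.8
tcp_pos: [0.6227, -0.0267, 0.287]
ee_rot: [-0.707, 0.707, 0.002, -0.001]
wrist_force: [0.1, 0.4, -2.5]
gripper_width: 0.0428
turn [ 0.0001  0.0012 -0.0001] shift [ 0.0014  0.1642 -0.0004] deg 0.2
turn [-2.000e-04 -9.988e-01 -1.000e-04] shift [ 0.0014  0.1642 -0.0004] deg 179.8
q6 -0.152  tcp [ 0.6226 -0.0267  0.2863] t 23.95 w 42.6mm F [ 0.7  1.  -1.9]
```

View pics/scene14.png

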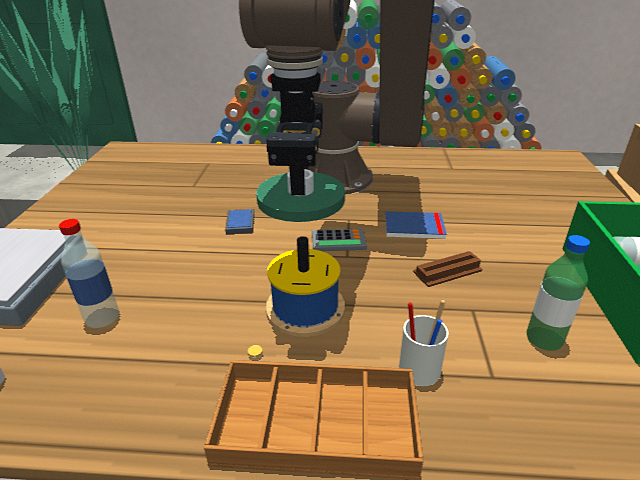

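View pics/wrist14.png

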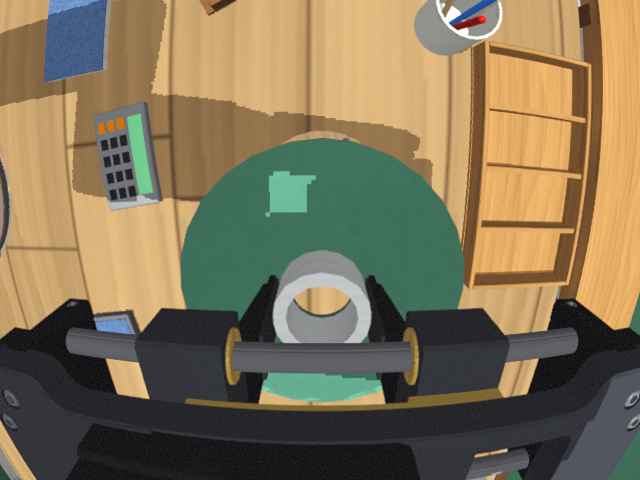

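The outer lid is held level about 165 mm up, and the yellow inner lid sits on the tin with its slots uncovered (scene view, disc centre about (304,272)). One last numeric check on its seating before I hand in.

Run:
```python
from h import *
c=cal('scene'); im=cv2.imread('pics/scene14.png'); t=np.linspace(0,2*np.pi,200)
big=cv2.resize(im[220:330,240:370],None,fx=5,fy=5,interpolation=2)
for z,r,col in ((.100,.070,(255,0,255)),):
    P=proj(c,np.c_[.6228+r*np.cos(t),-.0268+r*np.sin(t),np.full(200,z)])
    cv2.polylines(big,[np.int32((P-[240,220]+.5)*5)],True,col,1)
cv2.imwrite('pics/chk.png',big)
```

```text
(no output)
```

View pics/chk.png

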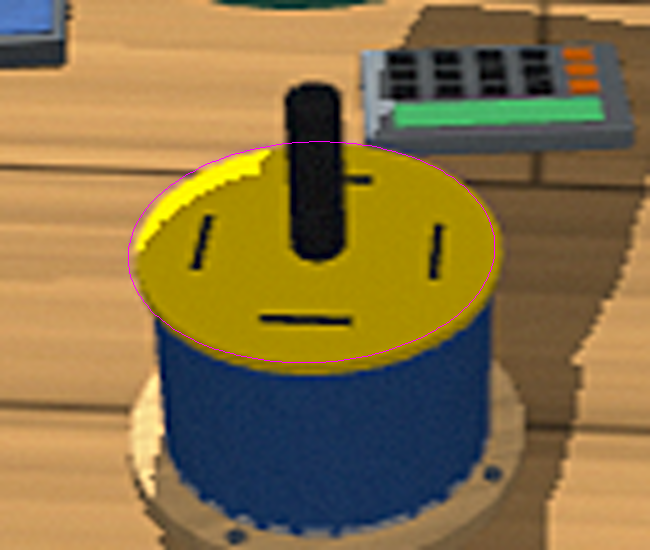

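The expected outline of the seated disc matches the picture within about 1 px, which is inside the calibration tolerance. The disc lies flat on the rim, so I'm handing in.

```bash
python3 -c "
from rig import ctrl
print(ctrl.finish_job()); o=ctrl.get_obs(); print(o['t'],o['tcp_pos'],o['gripper_width'])"
```

```text
the job is handed in; nothing more can be done
None
the job is handed in; nothing more can be done
```

I completed the whole job as asked and handed it in at about 24 s of the 72 s allowed; the system gives no verdict.

- **Divider:** I lowered it into the channel until it touched the floor, with the TCP at 0.0568 m, the height expected for fully down. I let go there, and the wrist view afterwards showed it sitting in the ribs.
- **Lids on the tin:** I carried the nested pair by the knob and lowered them until they made firm contact at the expected height, pressing with about 8 N. Once released they sat level and still nested.
- **Outer lid:** I gripped it by the collar and lifted it straight up and level. The gripper still holds it about 165 mm above where it sat.
- **Final pictures:** The yellow inner lid lies flat on the rim with its slots uncovered. I saw none of the other things on the table disturbed.

Two small disagreements showed up. The top and wrist cameras differed by up to about 2.5 mm on positions, and I used the wrist values. The expected outline of the seated lid in the scene view was off by about 1 px, which is within the calibration tolerance. No check failed.

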